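Flip a cast tile over against the edge of a ware board

ROBOT

A 7-joint arm with a two-finger parallel gripper is mounted at the origin on a cart in front of the work surface, level with it; the furniture and walls round the work are solid. World frame = base frame: x ahead of the robot, y to its left, z up, the work surface at z = 0. Lengths are in m, angles in rad, forces in N, time in s.
With the tool pointing down it reaches from about 0.4 to 0.85 m from the base axis. Payload 10.4 kg.
Tool frame: the origin (TCP) lies at the very end of the fingers, on their centre line; the grasp point (between the pads) lies 19 mm behind it (manip.grip_depth is the distance from the TCP to the grasp point, in m); z points along the fingers, y is the direction in which the jaws open and shut (so a half turn about z gives the same grasp; the last joint's range is limited). The gripper opens to 85 mm and grips with 20 to 120 N. Pads are 22 mm wide; open, the fingers measure 114 mm over their backs; the gripper's body (76 mm by 85 mm) begins 54 mm behind the grasp point. The pads swing forward as they close: fully open they stand 13 mm farther back than shut.
Start: joints at [-1.312, 0.332, -0.065, 1.46, 0.022, 1.35, -0.088], TCP at [0.174, 0.6, 0.192] pointing down, gripper open.
Joint ranges: [-2.6, 2.6], [-0.5, 2.12], [-1.47, 1.34], [0.16, 2.42], [-1.27, 4.41], [0.06, 2.06], [-2.6, 2.6]. Speed limits (rad/s): [2.22, 2.22, 2.79, 2.79, 3.14, 3.14, 3.14].

INTERFACE

Orientations are given as a unit quaternion [x, y, z, w].
In Python, from workcell import manip gives the robot as it stands.
- The arm moves only by the tool step_arm, never from a script. Its argument "motion" is a list of rows, each a list of 6 numbers: the shift along the tool's x, y, z in mm, then the turn, a rotation vector about the tool's x, y, z in degrees. A call has 1 to 20 rows; each row shifts and turns the pose as measured when the row begins, along the tool's axes as they then stand; what a row does not reach is not made up. A row lasts 1/8 s, in which the tool goes at most 62.5 mm and 10.7 degrees, less where a joint would pass 70% of its speed; a pose out of reach is approached as far as the arm can. A call with a gripper value outside its range is refused whole. "jaw" is the finger opening in mm, from 0 to 85.4, set as the call begins (left out, the last holds). The fingers move at their own pace and stop on an object; "force" is the grip in N (left out, the last holds). Time passes only in rows, so rows that do not move let the fingers close. It gives the time, the measured TCP pose, the force and the opening at its end, in the units of the state.
- manip.get_obs(): the state, without advancing time (a new reading comes with each control period).
- manip.camera(name): name is "scene" or "top" or "wrist"; returns the picture (480x640x3 uint8, blue, green, red); there is no depth.
- manip.camera_info(name): a dict with "camera_matrix" (3x3 intrinsics, pixels), "R" (3x3) and "t" (3): a world point X has camera coordinates R X + t. Camera axes: x right, y down, z forward; pixel columns grow to the right and rows downward; lengths in m; the calibration is good to about 2 mm. A picture is of the moment at which its call begins: read the wrist's pose just before it. camera_info takes no time and is no camera call; for the wrist camera it gives the pose at the moment of the call.
- manip.hand_in(): hands the job in, once; it reports no verdict.
The state is a dict: "clock": time; "joint_pos": joint angles; "joint_velocities": joint speeds; "tau": joint torques, N m; "position": TCP position; "ee_rot": TCP orientation; "ft_force": force on the tool from outside, world axes, zero at the start; "torque": the same for the moment, N m; "grip_width": opening from 0.0 (shut) to 1.0 (fully open).
Only numpy, scipy, OpenCV 4.12 (cv2) and the standard library are available. Lean on these libraries where they do the work, as an engineer would, in place of code of your own. Each camera call takes 0.05 s, during which the arm holds its last target.

TASK

The square cast tile lying face up on the worktop must dry on its back: push it against the front edge of the plywood ware board until it tips up and flips over, face down, onto the board, then push it on until all of it lies on the board. Do it all by pushing: never lift or carry the tile, and leave the other castings and tools where they are.

Things in the scene. Friction and masses are not known exactly. Their poses are not given: they have to be found in the camera images.
- ware_board: Plywood ware board, 200 x 260 x 15 mm, fixed on the worktop. Origin: centre of its underside (worktop height). Its x axis points away from the robot, square to its front edge; y runs along that edge to the left; z up. The front edge is the upright face 15 mm high at x = -0.100 in this frame, from y = -0.130 to +0.130; the board's top is at z = 0.015. The front half is bare.
- tile_center (a point): Centre of the square cast plaster tile, 90 x 90 x 10 mm, about 0.10 kg, loose, half-way through its thickness. z points out of its face (raised border and rosette; up at the start). It starts flat on the worktop 15 to 70 mm in front of the board's front edge, turned up to 0.3 rad against it. Its sides are flat and solid over the full 10 mm; dry friction 0.5 to 0.7 on wood, no less on fingers.
- tile_corner_a (a point): Corner a of the tile, half-way through its thickness, at (45, 45) mm from the tile's centre along its x and y axes.
- tile_corner_b (a point): Corner b of the tile, half-way through its thickness, at (45, -45) mm from the tile's centre along its x and y axes.
- tile_corner_c (a point): Corner c of the tile, half-way through its thickness, at (-45, -45) mm from the tile's centre along its x and y axes.
- tile_corner_d (a point): Corner d of the tile, half-way through its thickness, at (-45, 45) mm from the tile's centre along its x and y axes.
- bent_petal: Thin bent petal casting, 64 x 71 x 11 mm, loose on the left rear of the board; leave it. Origin: centre of its underside.
- cuff: Small cuff-shaped casting, 40 x 35 x 18 mm, loose on the right rear of the board; leave it. Origin: centre of its underside.
- small_petal: Bent petal casting, 55 x 57 x 16 mm, loose on the worktop to the left of the tile; leave it. Origin: centre of its underside.
- rib: Oval wooden rib, 58 x 105 x 9 mm, loose on the worktop near the robot; leave it. Origin: centre of its underside.
- dome: Dome casting with labyrinth ridges, 97 mm wide, 51 mm high, loose on the worktop to the left of the board; leave it. Origin: centre of its underside.
- tile: The same tile; origin at the centre of its back, z out of its face. Pushed against the edge with about 10 N at its near side, that side can be dragged up by the fingertips; its foot slides back by up to its thickness as it comes upright. Tipped past upright it falls onto the board, with about 15 mm overhanging the front edge towards the robot.

How it is judged:
By the outcome, as a careful person would: the job done as asked, in the order asked, and still so for the second after the job is handed in, with the robot touching nothing.
It also fails if it takes over 56 s, if anything falls off the work surface, if the arm or the gripper's body presses on something with over 40 N, if the wrist force passes 120 N, or if a joint passes its speed limit or range.

## Working session

There is one attempt and no reset: what is moved stays moved. The work goes in short steps, Python scripts to look and compute and a tool call to move; the robot and the scene stay as the last step left them, time stands still between calls to the robot, and variables do not carry over. Pictures are saved under pics/ and viewed, and the job is handed in when it is done.

Besides the shell and the picture viewer there is one more tool, called as name(argument=value, ...), one argument or row to a line, values as JSON. step_arm: Moves the arm, as the interface text tells. Its arguments: {"type":"object","properties":{"motion":{"type":"array"},"jaw":{"type":"number"},"force":{"type":"number"}},"required":["motion"]}

```bash
mkdir -p pics; ls; python3 - <<'E'
from workcell import manip
import cv2
o=manip.get_obs(); print(o)
for n in("scene","top"):
    cv2.imwrite(f"pics/{n}0.png",manip.camera(n)); print(manip.camera_info(n))
E
```

```text
pics
{'clock': 0.0, 'joint_pos': array([-1.31161119,  0.3328694 , -0.06472438,  1.46093839,  0.02158581,
        1.34988877, -0.08852443]), 'joint_velocities': array([-1.12866266e-03, -9.38990341e-04, -1.27178930e-03, -1.21966415e-04,
        6.32702934e-04,  2.84388389e-03,  2.71789134e-05]), 'tau': array([ 3.75628006e-04, -6.25458956e+01,  4.92602284e-02, -3.91598618e+01,
        1.62184919e-02,  1.00281290e-02,  5.22147479e-05]), 'position': array([0.17366338, 0.59994339, 0.19101897]), 'ee_rot': array([ 1.40418728e-01,  9.90091958e-01, -7.00217679e-04, -7.74558204e-05]), 'ft_force': array([-0.98562311,  0.4788245 ,  0.05194874]), 'torque': array([-0.03627485,  0.06177244, -0.00206347]), 'grip_width': 0.99552550856375}
{'camera_matrix': array([[486.03294501,   0.        , 319.95647897],
       [  0.        , 486.03294501, 242.652789  ],
       [  0.        ,   0.        ,   1.        ]]), 'R': array([[ 0.80905841, -0.58747948, -0.01709799],
       [-0.32061795, -0.4167897 , -0.85058244],
       [ 0.49257346,  0.6936528 , -0.52556367]]), 't': array([-0.32158583,  0.31019984,  0.50762739])}
{'camera_matrix': array([[578.84385448,   0.        , 317.05654881],
       [  0.        , 578.84385448, 240.0892752 ],
       [  0.        ,   0.        ,   1.        ]]), 'R': array([[-0.00454497, -0.99997662, -0.00510984],
       [-0.98068379,  0.0054564 , -0.19552371],
       [ 0.19554702,  0.00412249, -0.98068566]]), 't': array([0.20669719, 0.56484864, 1.02207817])}
```

View pics/scene0.png

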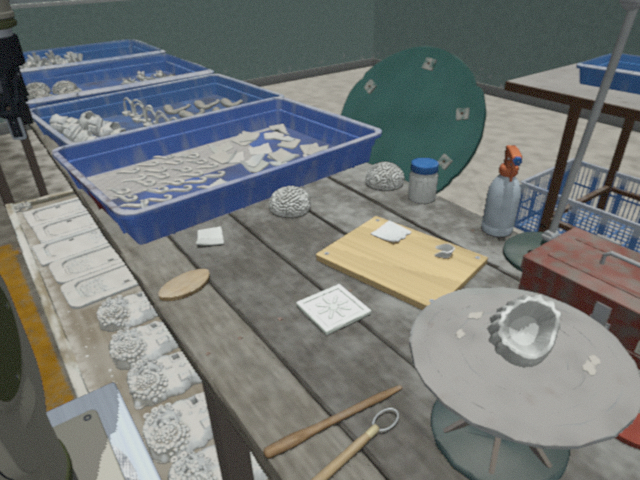

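View pics/top0.png

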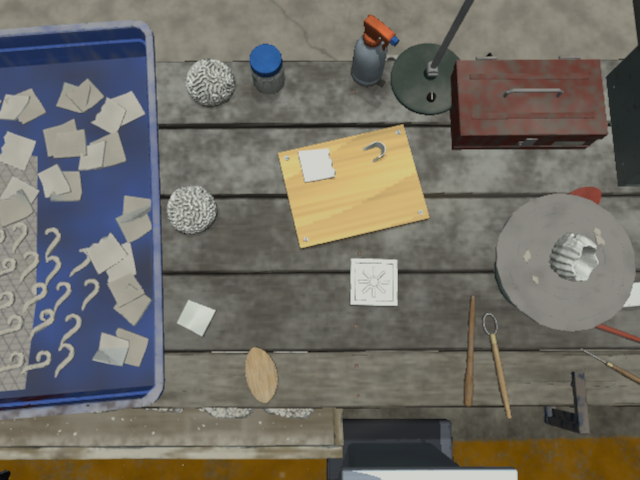

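The top view shows the board with corners near (280,153), (404,126), (428,217) and (303,246). The tile is at about (374,282), just in front of the board's front edge.

```bash
cat > h.py <<'E'
from workcell import manip
import cv2, numpy as np
def cast(n,px,z,info=None):
    i=info or manip.camera_info(n); K,R,t=i["camera_matrix"],i["R"],i["t"]
    px=np.atleast_2d(px).astype(float)
    d=(np.linalg.inv(K)@np.c_[px,np.ones(len(px))].T).T@R
    c=-R.T@t
    return c+d*((z-c[2])/d[:,2])[:,None]
def proj(n,X,info=None):
    i=info or manip.camera_info(n); Y=np.atleast_2d(X)@i["R"].T+i["t"]; Y=Y@i["camera_matrix"].T; return Y[:,:2]/Y[:,2:]
def quad(mask):
    cs,_=cv2.findContours(mask,cv2.RETR_EXTERNAL,cv2.CHAIN_APPROX_NONE)
    c=max(cs,key=cv2.contourArea)
    h=cv2.convexHull(c); r=cv2.minAreaRect(h)
    for e in np.arange(.01,.15,.005):
        a=cv2.approxPolyDP(h,e*cv2.arcLength(h,True),True)
        if len(a)==4: break
    return a[:,0].astype(float),r,cv2.contourArea(c)
E
python3 - <<'E'
from h import *
for n,bx,tx in (("top",(265,110,445,262),(335,250,415,315)),("scene",(305,210,500,315),(285,275,385,340))):
    im=cv2.imread(f"pics/{n}0.png"); hsv=cv2.cvtColor(im,cv2.COLOR_BGR2HSV)
    m=cv2.inRange(hsv,(12,70,110),(32,255,255)); k=np.zeros_like(m); k[bx[1]:bx[3],bx[0]:bx[2]]=255
    m=cv2.morphologyEx(m&k,cv2.MORPH_OPEN,np.ones((3,3)))
    q,r,a=quad(m); P=cast(n,q,.015); print(n,"board",q.tolist(),a); print(P.round(4)); 
    print("sides",np.linalg.norm(P-np.roll(P,-1,0),axis=1).round(3))
    m=cv2.inRange(hsv,(0,0,165),(180,50,255)); k=np.zeros_like(m); k[tx[1]:tx[3],tx[0]:tx[2]]=255
    q,r,a=quad(m&k); P=cast(n,q,.010); print(n,"tile",q.tolist(),a); print(P.round(4),P.mean(0).round(4)); 
    print("sides",np.linalg.norm(P-np.roll(P,-1,0),axis=1).round(3))
E
```

```text
top board [[403.0, 125.0], [428.0, 218.0], [300.0, 247.0], [278.0, 153.0]] 12699.0
[[ 0.8095  0.0299  0.015 ]
 [ 0.6168 -0.0124  0.015 ]
 [ 0.5607  0.237   0.015 ]
 [ 0.7518  0.2812  0.015 ]]
sides [0.197 0.256 0.196 0.258]
top tile [[352.0, 258.0], [396.0, 260.0], [396.0, 305.0], [351.0, 304.0]] 2066.0
[[0.5395 0.1367 0.01  ]
 [0.5351 0.0519 0.01  ]
 [0.4485 0.0546 0.01  ]
 [0.4508 0.14   0.01  ]] [0.4935 0.0958 0.01  ]
sides [0.085 0.087 0.086 0.089]
scene board [[317.0, 253.0], [384.0, 219.0], [486.0, 260.0], [424.0, 305.0]] 6907.0
[[ 5.609e-01  2.343e-01  1.500e-02]
 [ 7.544e-01  2.558e-01  1.500e-02]
 [ 7.975e-01  2.240e-02  1.500e-02]
 [ 6.088e-01 -6.000e-04  1.500e-02]]
sides [0.195 0.237 0.19  0.24 ]
scene tile [[370.0, 309.0], [325.0, 331.0], [297.0, 301.0], [340.0, 284.0]] 1877.5
[[0.5356 0.0496 0.01  ]
 [0.4448 0.0515 0.01  ]
 [0.4513 0.14   0.01  ]
 [0.5387 0.1338 0.01  ]] [0.4926 0.0937 0.01  ]
sides [0.091 0.089 0.088 0.084]
```

```bash
cat >> h.py <<'E'
from scipy.spatial.transform import Rotation as Ro
def qyaw(psi): # tool down, tool y = (-sin psi, cos psi)
    y=np.array([-np.sin(psi),np.cos(psi),0]); z=np.array([0,0,-1.]); x=np.cross(y,z)
    return Ro.from_matrix(np.c_[x,y,z])
def delta(p,psi):
    o=manip.get_obs(); R=Ro.from_quat(o["ee_rot"])
    d=R.inv().apply(np.array(p)-o["position"])*1e3; w=np.degrees((R.inv()*qyaw(psi)).as_rotvec())
    print("t",round(o["clock"],2),"p",o["position"].round(4),"F",o["ft_force"].round(1),"g",round(o["grip_width"],3),"| d",d.round(1),"w",w.round(2))
B=np.array([.6847,.1339]); TH=.219
def toB(p): c,s=np.cos(TH),np.sin(TH); d=np.array(p)[...,:2]-B; return np.stack([d[...,0]*c+d[...,1]*s,-d[...,0]*s+d[...,1]*c],-1)
def fromB(p): c,s=np.cos(TH),np.sin(TH); p=np.array(p); return np.stack([p[...,0]*c-p[...,1]*s,p[...,0]*s+p[...,1]*c],-1)+B
E
python3 - <<'E'
from h import *
delta((.42,.098,.08),-.04)
E
```

```text
t 0.1 p [0.1737 0.6    0.1911] F [ 0.3  0.8 -0.1] g 1.0 | d [-376.2 -413.6  111.6] w [-7.000e-02 -1.000e-02 -1.385e+01]
```

step_arm(
  motion=[
    [-35,-38,0,0,0,0],
    [-35,-38,0,0,0,0],
    [-35,-38,0,0,0,0],
    [-35,-38,0,0,0,0],
    [-35,-38,0,0,0,0],
    [-35,-38,0,0,0,0],
    [-35,-38,0,0,0,0],
    [-35,-38,0,0,0,0],
    [-35,-38,0,0,0,0],
    [0,0,0,0,0,-7],
    [0,0,0,0,0,-7],
  ],
  jaw=50,
)

```text
clock: 1.48
position: [0.3855, 0.1679, 0.188]
ee_rot: [0.016, 1.0, -0.002, -0.002]
ft_force: [-0.5, -0.0, 0.5]
grip_width: 0.583
```

```bash
python3 - <<'E'
from h import *
delta((.425,.098,.03),-.04)
E
```

```text
t 1.48 p [0.3855 0.1679 0.188 ] F [-0.5 -0.   0.5] g 0.583 | d [-42.4 -67.9 158.1] w [-0.24 -0.23  0.4 ]
```

step_arm(
  motion=[
    [-22,-36,0,0,0,0],
    [-22,-36,20,0,0,0],
    [0,0,35,0,0,0],
    [0,0,35,0,0,0],
    [0,0,35,0,0,0],
    [0,0,30,0,0,0],
    [0,0,0,0,0,0],
  ],
)

```text
clock: 2.35
position: [0.4272, 0.0907, 0.0286]
ee_rot: [0.016, 1.0, -0.002, -0.002]
ft_force: [-0.1, 0.6, 0.6]
grip_width: 0.587
```

```bash
python3 - <<'E'
from h import *
delta((.425,.098,.00),-.04)
cv2.imwrite("pics/w1.png",manip.camera("wrist"));cv2.imwrite("pics/s1.png",manip.camera("scene")[150:430,200:600])
E
```

```text
t 2.35 p [0.4272 0.0907 0.0286] F [-0.1  0.6  0.6] g 0.587 | d [ 2.3  7.3 28.6] w [-0.25 -0.22  0.48]
```

View pics/w1.png

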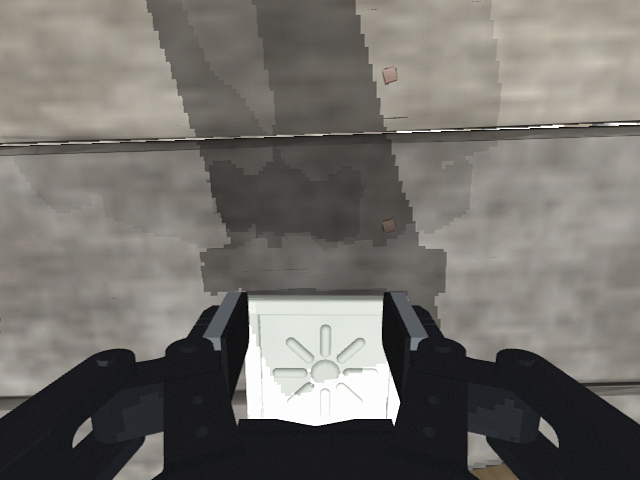

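View pics/s1.png

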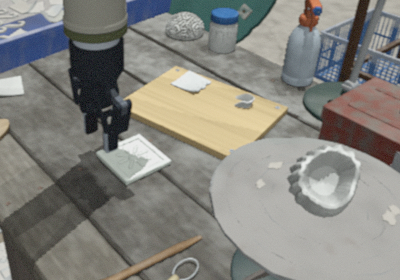

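```bash
python3 - <<'E'
from h import *
o=manip.get_obs();R=Ro.from_quat(o["ee_rot"]);i=manip.camera_info("wrist")
print("cam at",-i["R"].T@i["t"], "fwd",i["R"][2])
for dz in(0,-5,-8):
  for x in(-11,11):
    P=o["position"]+R.apply([x/1e3,.025,dz/1e3]);print(x,dz,P.round(3),proj("wrist",P,i).round(0))
print(cast("wrist",[[250,295],[385,295]],.01,i).round(4))
E
```

```text
cam at [0.36354394 0.0944531  0.21322687] fwd [ 0.26063239 -0.01019463 -0.96538429]
-11 0 [0.441 0.116 0.031] [[366. 297.]]
11 0 [0.419 0.117 0.031] [[367. 253.]]
-11 -5 [0.441 0.116 0.036] [[367. 301.]]
11 -5 [0.419 0.117 0.036] [[369. 256.]]
-11 -8 [0.441 0.116 0.039] [[368. 304.]]
11 -8 [0.419 0.117 0.039] [[370. 258.]]
[[0.4467 0.0563 0.01  ]
 [0.449  0.1289 0.01  ]]
```

```bash
python3 - <<'E'
from h import *
im=cv2.imread("pics/s1.png")[60:200,50:230]
cv2.imwrite("pics/s1z.png",cv2.resize(im,None,fx=4,fy=4,interpolation=cv2.INTER_CUBIC))
o=manip.get_obs();R=Ro.from_quat(o["ee_rot"])
for y in(.025,-.025,.04,-.04):
  for dz in (0,-.005,-.01,-.03):
    P=o["position"]+R.apply([0,y,dz]);print(y,dz,P.round(3),((proj("scene",P)[0]-[250,210])*4).round(0))
E
```

```text
0.025 0 [0.43  0.117 0.031] [174. 373.]
0.025 -0.005 [0.43  0.117 0.036] [173. 363.]
0.025 -0.01 [0.43  0.117 0.041] [173. 353.]
0.025 -0.03 [0.43  0.117 0.061] [170. 313.]
-0.025 0 [0.428 0.067 0.031] [242. 439.]
-0.025 -0.005 [0.428 0.067 0.036] [241. 429.]
-0.025 -0.01 [0.428 0.067 0.041] [241. 419.]
-0.025 -0.03 [0.428 0.067 0.061] [240. 378.]
0.04 0 [0.43  0.131 0.031] [155. 354.]
0.04 -0.005 [0.43  0.132 0.036] [154. 344.]
0.04 -0.01 [0.43  0.132 0.041] [153. 334.]
0.04 -0.03 [0.43  0.132 0.061] [151. 295.]
-0.04 0 [0.428 0.052 0.031] [263. 461.]
-0.04 -0.005 [0.428 0.052 0.036] [263. 451.]
-0.04 -0.01 [0.428 0.052 0.041] [263. 440.]
-0.04 -0.03 [0.428 0.052 0.061] [262. 399.]
```

View pics/s1z.png

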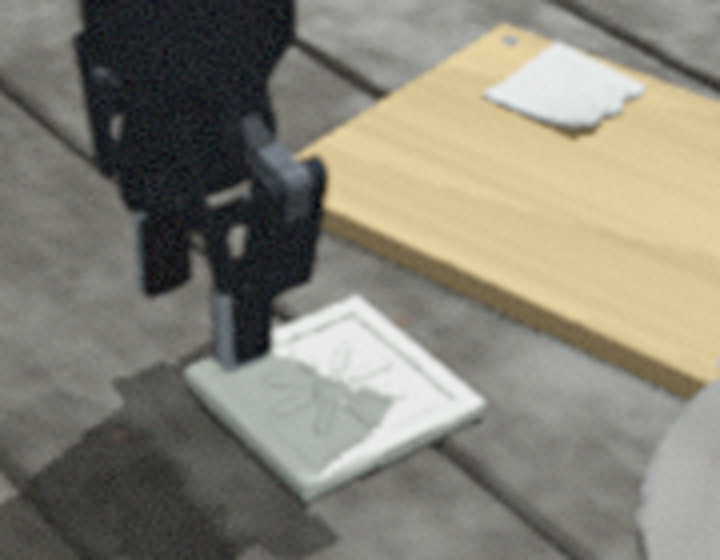

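```bash
python3 - <<'E'
from h import *
o=manip.get_obs();print(o["position"],o["grip_width"])
a=manip.camera("scene");b=manip.camera("top");o=manip.get_obs();print(o["position"])
za=cv2.resize(a[210:350,250:430],None,fx=3,fy=3);zb=cv2.resize(b[210:350,290:430],None,fx=3,fy=3)
cv2.imwrite("pics/c2.png",np.hstack([za[:,:379],zb]))
E
```

```text
[0.42911215 0.0915127  0.03079055] 0.5849399590434006
[0.42989297 0.09196295 0.03150197]
```

View pics/c2.png

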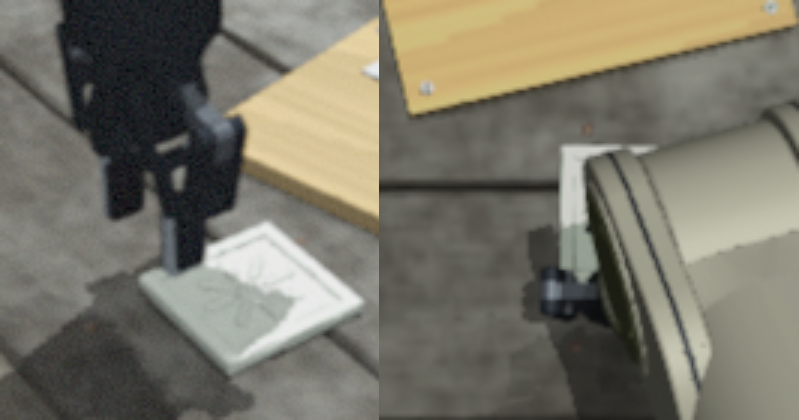

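step_arm(
  motion=[
    [5,3,8,0,0,0],
    [0,0,8,0,0,0],
    [0,0,0,0,0,0],
    [0,0,0,0,0,0],
  ],
)

```text
clock: 3.05
position: [0.4258, 0.0962, 0.0161]
ee_rot: [0.015, 1.0, 0.001, 0.002]
ft_force: [-0.5, -0.9, -0.1]
grip_width: 0.585
```

```bash
python3 - <<'E'
from h import *
print(manip.grip_depth)
delta((.425,.098,.00),-.04)
a=manip.camera("scene");b=manip.camera("wrist")
za=cv2.resize(a[210:350,250:376],None,fx=3,fy=3);zb=cv2.resize(b,None,fx=.65,fy=.65)[:]
zb=zb[:,:][:312]; zb=cv2.copyMakeBorder(zb,0,420-zb.shape[0],0,0,0)
cv2.imwrite("pics/c3.png",np.hstack([za,zb]))
E
```

```text
0.0187
t 3.05 p [0.4258 0.0962 0.0161] F [-0.5 -0.9 -0.1] g 0.585 | d [ 0.9  1.8 16.1] w [0.07 0.24 0.52]
```

View pics/c3.png

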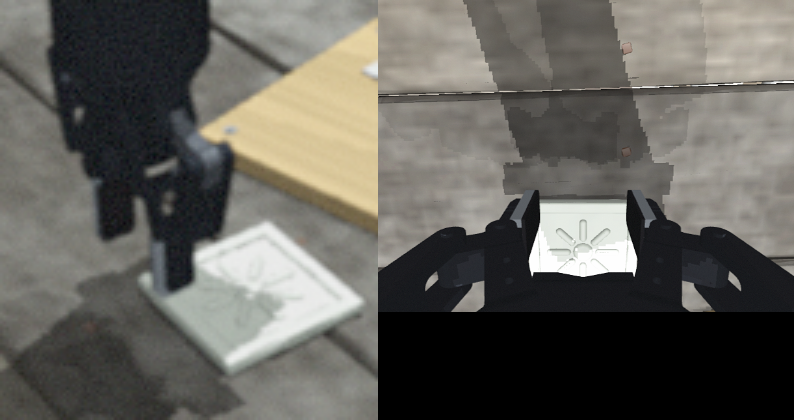

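step_arm(
  motion=[
    [0,0,5,0,0,0],
    [0,0,4,0,0,0],
    [0,0,4,0,0,0],
    [0,0,0,0,0,0],
  ],
)

```text
clock: 3.65
position: [0.4259, 0.0961, 0.0022]
ee_rot: [0.016, 1.0, 0.001, 0.002]
ft_force: [-0.2, 0.4, -0.6]
grip_width: 0.586
```

```bash
python3 - <<'E'
from h import *
delta((.425,.098,.00),-.04)
a=manip.camera("scene")
za=cv2.resize(a[210:350,250:376],None,fx=4,fy=4)
cv2.imwrite("pics/c4.png",za)
E
```

```text
t 3.65 p [0.4259 0.0961 0.0022] F [-0.2  0.4 -0.6] g 0.586 | d [1.  1.9 2.2] w [0.07 0.24 0.51]
```

View pics/c4.png

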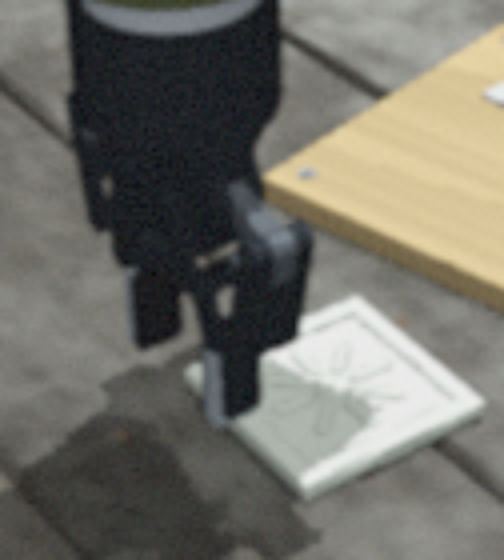

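```bash
python3 - <<'E'
from h import *
o=manip.get_obs();R=Ro.from_quat(o["ee_rot"])
for y in(-25,-39,-45):
  for x in (-11,11):
   for z in (-10,0): print(x,y,z,((proj("scene",o["position"]+R.apply(np.array([x,y,z])/1e3))[0]-[250,210])*4).round(0))
for y,x in((25,11),(39,11)):
   print(x,y,((proj("scene",o["position"]+R.apply(np.array([x,y,0])/1e3))[0]-[250,210])*4).round(0))
E
```

```text
-11 -25 -10 [253. 462.]
-11 -25 0 [254. 481.]
11 -25 -10 [206. 484.]
11 -25 0 [207. 503.]
-11 -39 -10 [273. 481.]
-11 -39 0 [274. 501.]
11 -39 -10 [226. 504.]
11 -39 0 [226. 524.]
-11 -45 -10 [282. 490.]
-11 -45 0 [282. 509.]
11 -45 -10 [234. 513.]
11 -45 0 [235. 532.]
11 25 [142. 434.]
11 39 [124. 416.]
```

step_arm(
  motion=[
    [0,0,3,0,0,0],
    [0,0,3,0,0,0],
    [0,0,0,0,0,0],
  ],
)

```text
clock: 4.08
position: [0.4261, 0.0962, -0.0039]
ee_rot: [0.016, 1.0, 0.001, 0.002]
ft_force: [0.3, -0.2, -0.3]
grip_width: 0.584
```

step_arm(
  motion=[
    [0,0,3,0,0,0],
    [0,0,3,0,0,0],
    [0,0,0,0,0,0],
  ],
)

```text
clock: 4.45
position: [0.4262, 0.0962, -0.0103]
ee_rot: [0.016, 1.0, 0.001, 0.002]
ft_force: [0.4, 0.4, 0.2]
grip_width: 0.584
```

```bash
python3 - <<'E'
from h import *
delta((.425,.098,.00),-.04)
a=manip.camera("scene")
za=cv2.resize(a[210:350,250:376],None,fx=4,fy=4)
cv2.imwrite("pics/c5.png",za)
E
```

```text
t 4.45 p [ 0.4262  0.0962 -0.0103] F [0.4 0.4 0.2] g 0.584 | d [  1.2   1.7 -10.3] w [0.08 0.27 0.51]
```

View pics/c5.png

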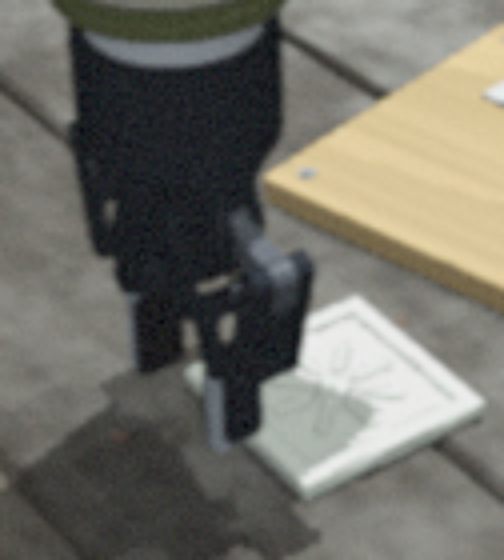

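step_arm(
  motion=[
    [0,0,4,0,0,0],
    [0,0,4,0,0,0],
    [0,0,4,0,0,0],
    [0,0,0,0,0,0],
  ],
)

```text
clock: 5.0
position: [0.4263, 0.0963, -0.0231]
ee_rot: [0.015, 1.0, 0.001, 0.002]
ft_force: [0.2, 0.2, 0.9]
grip_width: 0.581
```

```bash
python3 - <<'E'
from h import *
delta((.425,.098,.00),-.04)
a=manip.camera("scene")
za=cv2.resize(a[210:350,250:376],None,fx=4,fy=4)
cv2.imwrite("pics/c6.png",za)
E
```

```text
t 5.0 p [ 0.4263  0.0963 -0.0231] F [0.2 0.2 0.9] g 0.581 | d [  1.2   1.7 -23.1] w [0.09 0.27 0.52]
```

View pics/c6.png

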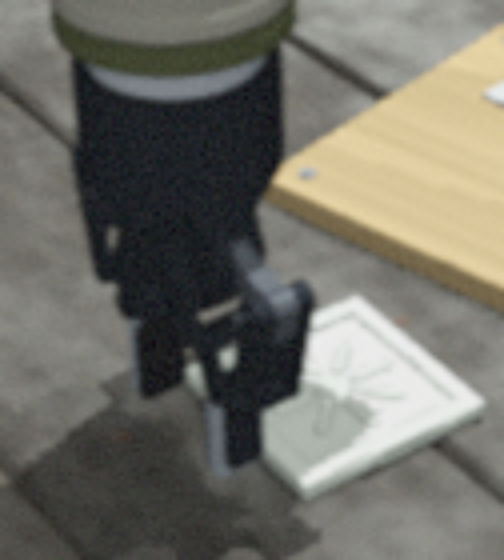

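Reported TCP z is now -23 mm with no contact. The scene and wrist pictures both place the fingertips about 40 mm above the reported TCP, so I'll trust the pictures and the contact force for height.

step_arm(
  motion=[
    [0,0,4,0,0,0],
    [0,0,3,0,0,0],
    [0,0,0,0,0,0],
  ],
)

```text
clock: 5.42
position: [0.4266, 0.0964, -0.0303]
ee_rot: [0.016, 1.0, 0.001, 0.003]
ft_force: [0.4, 0.3, -0.6]
grip_width: 0.588
```

step_arm(
  motion=[
    [0,0,3,0,0,0],
    [0,0,2,0,0,0],
    [0,0,0,0,0,0],
  ],
)

```text
clock: 5.8
position: [0.4267, 0.0964, -0.0357]
ee_rot: [0.015, 1.0, 0.001, 0.003]
ft_force: [0.0, 0.4, 0.3]
grip_width: 0.582
```

```bash
python3 - <<'E'
from h import *
delta((.425,.098,.00),-.04)
a=manip.camera("scene")
za=cv2.resize(a[210:350,250:376],None,fx=4,fy=4)
cv2.imwrite("pics/c7.png",za)
cv2.imwrite("pics/w7.png",manip.camera("wrist"))
E
```

```text
t 5.8 p [ 0.4267  0.0964 -0.0357] F [0.  0.4 0.3] g 0.582 | d [  1.5   1.6 -35.7] w [0.1  0.3  0.52]
```

View pics/c7.png

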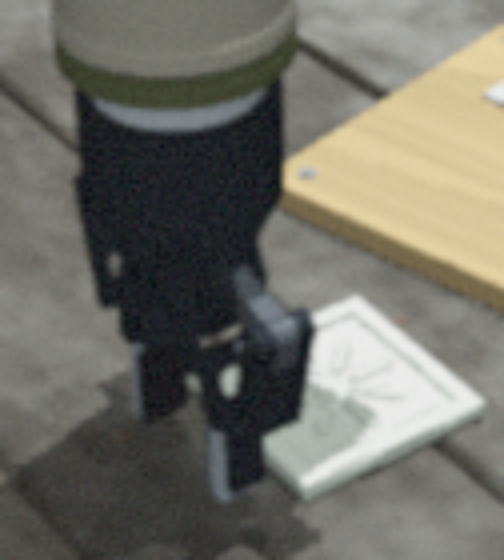

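View pics/w7.png

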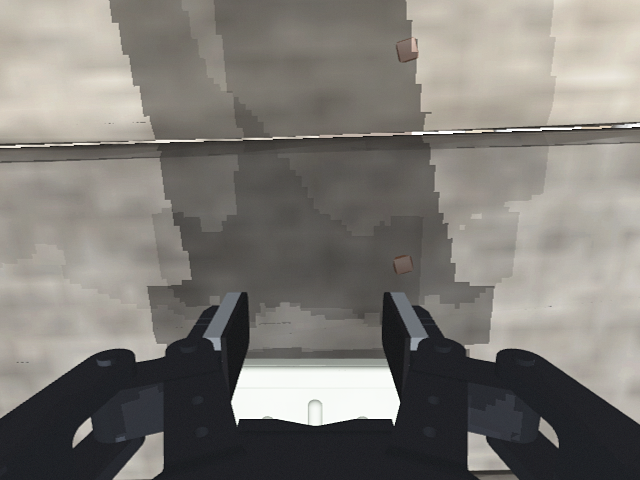

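```bash
python3 - <<'E'
from h import *
i=manip.camera_info("wrist");print(-i["R"].T@i["t"])
print(cast("wrist",[[240,366],[390,366]],.01,i).round(4))
# fingertip inner corners assuming gap 50: depth
P=cast("wrist",[[247,293],[385,293]],.0,i);c=-i["R"].T@i["t"];s=.05/np.linalg.norm(P[0]-P[1]);print(c+(P-c)*s)
print(cast("wrist",[[247,293],[385,293]],-.045+.045,i))
E
```

```text
[0.36011965 0.09865424 0.14654272]
[[0.4458 0.0675 0.01  ]
 [0.4478 0.1248 0.01  ]]
[[0.41606555 0.07247704 0.00995888]
 [0.41770411 0.12245018 0.00995888]]
[[0.42014479 0.07056835 0.        ]
 [0.42190283 0.12418524 0.        ]]
```

step_arm(
  motion=[
    [0,0,3,0,0,0],
    [0,0,2,0,0,0],
    [0,0,0,0,0,0],
  ],
)

```text
clock: 6.28
position: [0.4268, 0.0965, -0.0408]
ee_rot: [0.015, 1.0, 0.001, 0.003]
ft_force: [0.1, -0.8, 0.2]
grip_width: 0.585
```

step_arm(
  motion=[
    [0,0,2,0,0,0],
    [0,0,2,0,0,0],
  ],
)

```text
clock: 6.52
position: [0.4271, 0.0967, -0.0428]
ee_rot: [0.016, 1.0, 0.002, 0.002]
ft_force: [-25.2, -7.4, 71.9]
grip_width: 0.585
```

step_arm(
  motion=[
    [0,0,-3,0,0,0],
    [0,0,0,0,0,0],
  ],
)

```text
clock: 6.78
position: [0.4276, 0.0968, -0.0392]
ee_rot: [0.016, 1.0, 0.002, 0.002]
ft_force: [-0.2, -0.2, -0.1]
grip_width: 0.584
```

```bash
python3 - <<'E'
from h import *
delta((.425,.0965,-.040),-.04)
# tile near mid to board edge
T=np.array([.4932,.0952]);print("tile B",toB(T),"goal tile centre",fromB([-.145,.004]),"goal tcp", fromB([-.19-.011,.004]), TH)
E
```

```text
t 6.78 p [ 0.4276  0.0968 -0.0392] F [-0.2 -0.2 -0.1] g 0.584 | d [ 2.6 -0.4  0.8] w [0.22 0.28 0.49]
tile B [-0.19533377  0.00382841] goal tile centre [0.54229428 0.10630269] goal tcp [0.48763183 0.09413648] 0.219
```

step_arm(
  motion=[
    [-4,0,0.5,0,0,0],
    [-4,0,0,0,0,0],
    [-4,0,0,0,0,0],
    [-5,-0.8,0,0,0,-1.8],
    [-5,-0.8,0,0,0,-1.8],
    [-5,-0.8,0,0,0,-1.8],
    [-5,-0.8,0,0,0,-1.8],
    [-5,-0.8,0,0,0,-1.8],
    [-5,-0.8,0,0,0,-1.8],
    [0,0,0,0,0,0],
  ],
)

```text
clock: 8.02
position: [0.4697, 0.0919, -0.0419]
ee_rot: [-0.082, 0.997, 0.001, -0.001]
ft_force: [0.7, -0.3, 0.8]
grip_width: 0.588
```

```bash
python3 - <<'E'
from h import *
delta((.4876,.0941,-.040),.219)
a=manip.camera("scene");b=manip.camera("top")
cv2.imwrite("pics/c8.png",np.hstack([cv2.resize(a[210:350,250:386],None,fx=3,fy=3),cv2.resize(b[210:350,300:430],None,fx=3,fy=3)]))
E
```

```text
t 8.03 p [ 0.4697  0.0919 -0.0419] F [ 0.7 -0.3  0.8] g 0.588 | d [-18.   -0.7  -2. ] w [ 0.07 -0.07 -3.18]
```

View pics/c8.png

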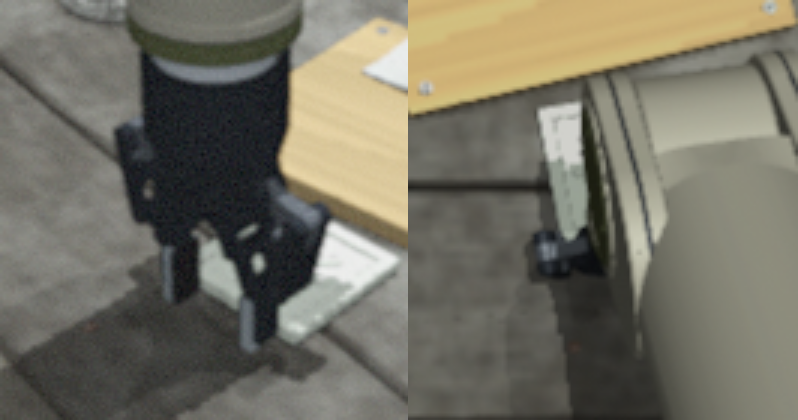

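step_arm(
  motion=[
    [-4,0,-0.5,0,0,-1.1],
    [-4,0,0,0,0,-1.1],
    [-4,0,0,0,0,-1.1],
    [-1,0,0,0,0,0],
  ],
)

```text
clock: 8.62
position: [0.4825, 0.0946, -0.0415]
ee_rot: [-0.112, 0.994, 0.001, -0.001]
ft_force: [-2.2, -1.2, 1.2]
grip_width: 0.586
```

step_arm(
  motion=[
    [-1,0,0,0,0,0],
    [-1,0,0,0,0,0],
  ],
)

```text
clock: 8.88
position: [0.4842, 0.095, -0.0416]
ee_rot: [-0.112, 0.994, 0.001, -0.001]
ft_force: [-2.7, -0.5, 1.5]
grip_width: 0.589
```

```bash
python3 - <<'E'
from h import *
delta((.4876,.0941,-.042),.219)
E
```

```text
t 8.88 p [ 0.4842  0.095  -0.0416] F [-2.7 -0.5  1.5] g 0.589 | d [-3.1 -1.6  0.4] w [ 0.09 -0.16  0.29]
```

step_arm(
  motion=[
    [-1,0,0,0,0,0],
    [-1,0,0,0,0,0],
  ],
)

```text
clock: 9.12
position: [0.4861, 0.0954, -0.0416]
ee_rot: [-0.112, 0.994, 0.001, -0.002]
ft_force: [-3.8, -1.1, 2.9]
grip_width: 0.589
```

step_arm(
  motion=[
    [-0.7,0,0,0,0,0],
    [-0.7,0,0,0,0,0],
  ],
)

```text
clock: 9.38
position: [0.4859, 0.0954, -0.0419]
ee_rot: [-0.112, 0.994, 0.001, -0.003]
ft_force: [-5.2, -1.1, 4.7]
grip_width: 0.587
```

```bash
python3 - <<'E'
from h import *
delta((.4876,.0941,-.042),.219)
a=manip.camera("scene");b=manip.camera("top")
cv2.imwrite("pics/c9.png",np.hstack([cv2.resize(a[220:330,270:400],None,fx=4,fy=4),cv2.resize(b[210:320,330:400],None,fx=4,fy=4)]))
E
```

```text
t 9.38 p [ 0.4859  0.0954 -0.0419] F [-5.2 -1.1  4.7] g 0.587 | d [-1.4 -1.6  0.1] w [ 0.1  -0.36  0.29]
```

View pics/c9.png

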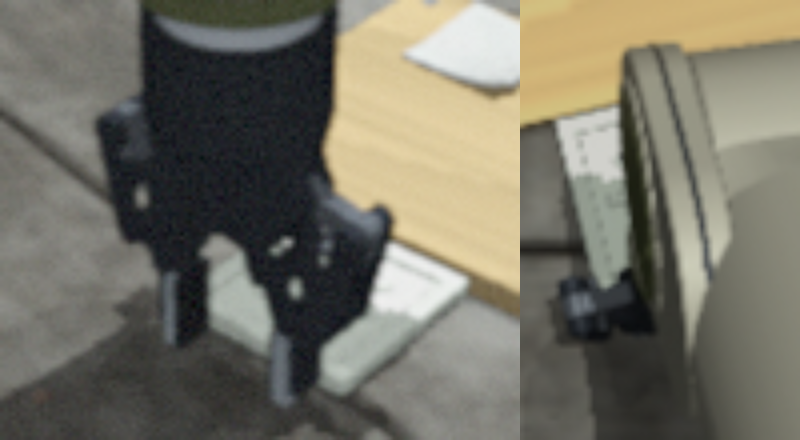

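step_arm(
  motion=[
    [-1.5,0,-0.5,0,0,0],
    [-1.5,0,-1.5,0,0,0],
    [-1.5,0,-2,0,0,0],
  ],
)

```text
clock: 9.85
position: [0.4857, 0.095, -0.0398]
ee_rot: [-0.112, 0.994, -0.0, -0.008]
ft_force: [-5.2, -1.8, -0.8]
grip_width: 0.588
```

step_arm(
  motion=[
    [-1.5,0,-2,0,0,0],
    [-1.5,0,-2,0,0,0],
  ],
)

```text
clock: 10.1
position: [0.4854, 0.0949, -0.0372]
ee_rot: [-0.112, 0.994, -0.001, -0.011]
ft_force: [-4.5, -1.0, -0.2]
grip_width: 0.585
```

```bash
python3 - <<'E'
from h import *
delta((.4876,.0941,-.042),.219)
a=manip.camera("scene")
cv2.imwrite("pics/c10.png",cv2.resize(a[220:330,270:400],None,fx=5,fy=5))
E
```

```text
t 10.1 p [ 0.4854  0.0949 -0.0372] F [-4.5 -1.  -0.2] g 0.585 | d [-2.1 -1.2  4.7] w [ 0.05 -1.26  0.34]
```

View pics/c10.png

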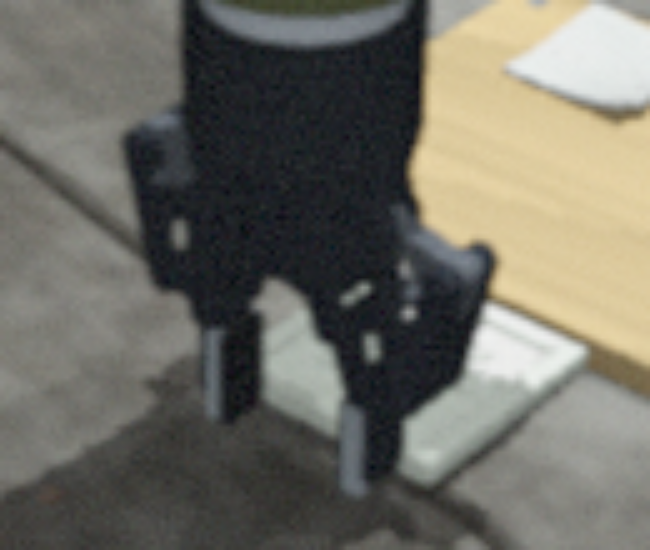

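step_arm(
  motion=[
    [-3,0,-2,0,-0.5,0],
    [-3,0,-2,0,-0.5,0],
  ],
)

```text
clock: 10.4
position: [0.4859, 0.0949, -0.0355]
ee_rot: [-0.113, 0.994, -0.001, -0.008]
ft_force: [-8.1, -1.4, -0.5]
grip_width: 0.585
```

step_arm(
  motion=[
    [-3.5,0,-3,0,-1,0],
    [-3.5,0,-3,0,-1,0],
  ],
)

```text
clock: 10.65
position: [0.4871, 0.0952, -0.0321]
ee_rot: [-0.113, 0.994, 0.001, 0.004]
ft_force: [-7.4, -1.6, -1.1]
grip_width: 0.582
```

```bash
python3 - <<'E'
from h import *
delta((.4876,.0941,-.042),.219)
a=manip.camera("scene")
cv2.imwrite("pics/c11.png",cv2.resize(a[220:330,270:400],None,fx=5,fy=5))
E
```

```text
t 10.65 p [ 0.4871  0.0952 -0.0321] F [-7.4 -1.6 -1.1] g 0.582 | d [-0.2 -1.1  9.9] w [0.01 0.52 0.4 ]
```

View pics/c11.png

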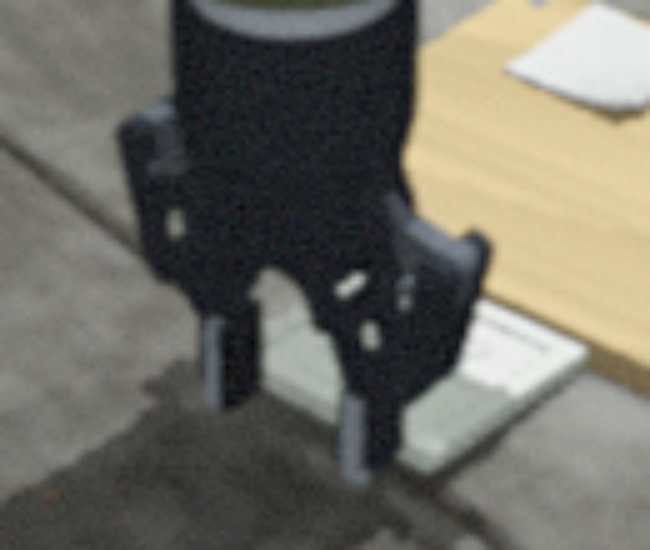

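The near side is lifting; a shadow now shows under the corner at (425,475). I'll keep going.

step_arm(
  motion=[
    [-3.5,0,-4,0,0,0],
    [-3.5,0,-4,0,0,0],
    [-3.5,0,-4,0,-0.5,0],
  ],
)

```text
clock: 11.08
position: [0.4874, 0.0952, -0.0237]
ee_rot: [-0.113, 0.994, -0.0, -0.0]
ft_force: [-8.2, -2.3, 0.3]
grip_width: 0.585
```

```bash
python3 - <<'E'
from h import *
delta((.4876,.0941,-.042),.219)
a=manip.camera("scene")
cv2.imwrite("pics/c12.png",cv2.resize(a[220:330,270:400],None,fx=5,fy=5))
E
```

```text
t 11.07 p [ 0.4874  0.0952 -0.0237] F [-8.2 -2.3  0.3] g 0.585 | d [ 0.1 -1.1 18.3] w [ 0.   -0.05  0.43]
```

View pics/c12.png

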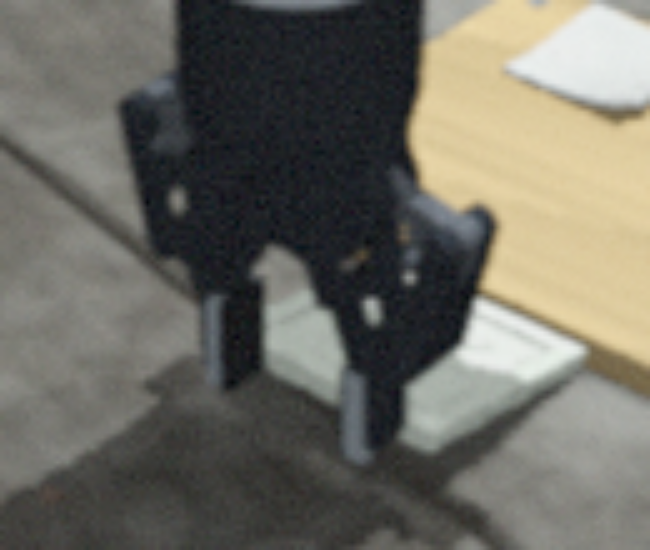

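step_arm(
  motion=[
    [-4,0,-5,0,0,0],
    [-4,0,-5,0,0,0],
    [-4.5,0,-5,0,-0.3,0],
    [-4.5,0,-5,0,-0.3,0],
  ],
)

```text
clock: 11.62
position: [0.49, 0.0958, -0.0088]
ee_rot: [-0.113, 0.994, -0.001, -0.009]
ft_force: [-11.2, -2.7, 4.7]
grip_width: 0.589
```

```bash
python3 - <<'E'
from h import *
delta((.4876,.0941,-.042),.219)
a=manip.camera("scene")
cv2.imwrite("pics/c13.png",cv2.resize(a[200:330,270:400],None,fx=4,fy=4))
E
```

```text
t 11.62 p [ 0.49    0.0958 -0.0088] F [-11.2  -2.7   4.7] g 0.589 | d [ 2.1 -1.1 33.3] w [ 0.   -1.07  0.44]
```

View pics/c13.png

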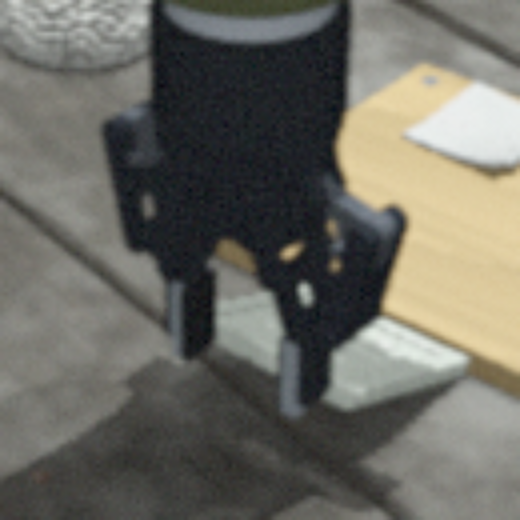

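step_arm(
  motion=[
    [-4.5,0,-5,0,-0.6,0],
    [-5,0,-5,0,-0.6,0],
    [-5,0,-5,0,-0.4,0],
    [-5.5,0,-5,0,-0.4,0],
  ],
)

```text
clock: 12.18
position: [0.4972, 0.0975, 0.0072]
ee_rot: [-0.113, 0.994, -0.0, -0.005]
ft_force: [-13.4, -2.4, 6.9]
grip_width: 0.579
```

```bash
python3 - <<'E'
from h import *
delta((.4876,.0941,-.042),.219)
a=manip.camera("scene")
cv2.imwrite("pics/c14.png",cv2.resize(a[200:330,270:400],None,fx=4,fy=4))
E
```

```text
t 12.18 p [0.4972 0.0975 0.0072] F [-13.4  -2.4   6.9] g 0.579 | d [ 9.6 -1.2 49.3] w [ 0.03 -0.54  0.44]
```

View pics/c14.png

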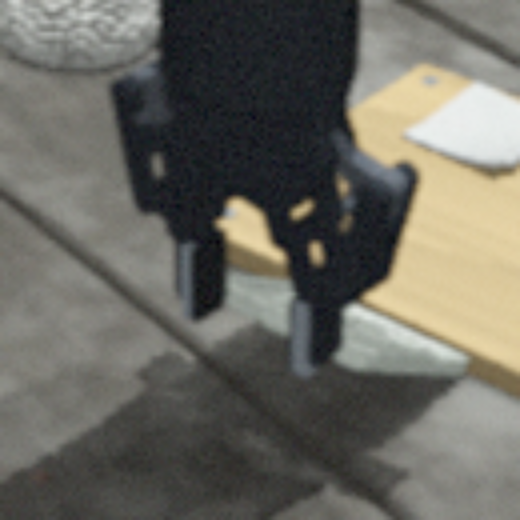

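step_arm(
  motion=[
    [-5,0,-5,0,-0.4,0],
    [-5.5,0,-5,0,-0.4,0],
    [-6,0,-5,0,-0.4,0],
    [-6,0,-4.5,0,-0.4,0],
  ],
)

```text
clock: 12.72
position: [0.5165, 0.102, 0.0265]
ee_rot: [-0.113, 0.994, 0.001, 0.006]
ft_force: [-0.5, -0.3, -0.1]
grip_width: 0.587
```

```bash
python3 - <<'E'
from h import *
delta((.4876,.0941,-.042),.219)
a=manip.camera("scene")
cv2.imwrite("pics/c15.png",cv2.resize(a[200:330,270:400],None,fx=4,fy=4))
E
```

```text
t 12.72 p [0.5165 0.102  0.0265] F [-0.5 -0.3 -0.1] g 0.587 | d [30.8 -1.3 68.1] w [0.06 0.71 0.43]
```

View pics/c15.png

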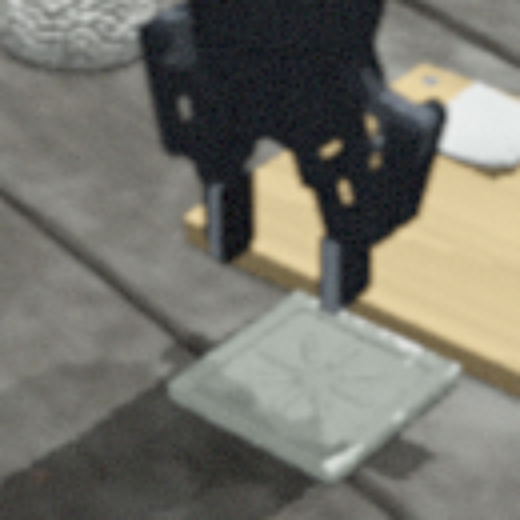

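The tile slipped off the fingertips at a tilt of about 0.6 rad and fell back face up. I was pushing horizontally, when the push should turn with the tile. I'll check where it lies now.

step_arm(
  motion=[
    [30,0,-10,0,0,0],
    [40,0,-5,0,0,0],
    [25,0,0,0,0,0],
    [0,0,0,0,0,0],
  ],
)

```text
clock: 13.28
position: [0.4246, 0.0808, 0.0417]
ee_rot: [-0.113, 0.994, 0.001, 0.009]
ft_force: [0.3, -0.2, -0.1]
grip_width: 0.586
```

```bash
cat >> h.py <<'E'
def tile(n,im,box,z=.010,v=150,s=50):
    hsv=cv2.cvtColor(im,cv2.COLOR_BGR2HSV); m=cv2.inRange(hsv,(0,0,v),(180,s,255)); k=np.zeros_like(m); k[box[1]:box[3],box[0]:box[2]]=255
    q,r,a=quad(m&k); P=cast(n,q,z); print(n,q.tolist(),a); print(P.round(4).tolist(),"c",P.mean(0).round(4),"inB",toB(P).round(4).tolist(),"cB",toB(P.mean(0)).round(4),"sides",np.linalg.norm(P-np.roll(P,-1,0),axis=1).round(3))
    return P
E
python3 - <<'E'
from h import *
delta((.4876,.0941,-.042),.219)
a=manip.camera("scene");b=manip.camera("top")
cv2.imwrite("pics/c16.png",np.hstack([cv2.resize(a[200:330,270:400],None,fx=3,fy=3),cv2.resize(b[190:320,320:450],None,fx=3,fy=3)]))
cv2.imwrite("pics/s16.png",a);cv2.imwrite("pics/t16.png",b)
E
```

```text
t 13.28 p [0.4246 0.0808 0.0417] F [ 0.3 -0.2 -0.1] g 0.586 | d [-62.8  -1.3  84.9] w [0.06 1.04 0.44]
```

View pics/c16.png

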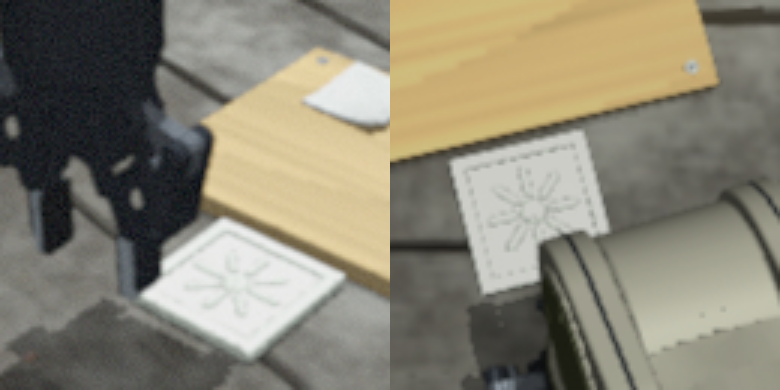

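```bash
python3 - <<'E'
from h import *
P=cast("top",[[340.7,243.3],[351.3,287.7],[384,233.3]],.01);print(P.round(4),toB(P).round(4))
c=(P[1]+P[2])/2;print(c,toB(c))
y=P[0]-P[2];print("yaw",np.arctan2(-y[0],y[1]),)
d=P[0]-P[1];print(np.arctan2(d[1],d[0]))
delta(np.r_[fromB([toB(c)[0]-.045-.011-.012,toB(c)[1]]),.02],.219)
E
```

```text
[[0.5685 0.1582 0.01  ]
 [0.4819 0.139  0.01  ]
 [0.5879 0.0736 0.01  ]] [[-0.1082  0.0489]
 [-0.1969  0.049 ]
 [-0.1076 -0.0378]]
[0.53488831 0.10627136 0.01      ] [-0.15223589  0.0055784 ]
yaw 0.2251754247148297
0.21801338527494063
t 13.38 p [0.4263 0.0812 0.042 ] F [-0.5 -0.7 -0.8] g 0.585 | d [-43.1   0.5  22.8] w [0.02 1.1  0.44]
```

step_arm(
  motion=[
    [-20,0,20,0,1,0],
    [-15,0,20,0,0,0],
    [0,0,20,0,0,0],
    [0,0,13,0,0,0],
    [0,0,2,0,0,0],
    [0,0,0,0,0,0],
  ],
)

```text
clock: 14.12
position: [0.4684, 0.0909, -0.034]
ee_rot: [-0.114, 0.994, -0.0, 0.003]
ft_force: [-0.3, -0.2, 0.4]
grip_width: 0.583
```

```bash
python3 - <<'E'
from h import *
delta((.4876,.0961,-.041),.219)
E
```

```text
t 14.12 p [ 0.4684  0.0909 -0.034 ] F [-0.3 -0.2  0.4] g 0.583 | d [-19.8   0.7   7.1] w [-0.06  0.39  0.49]
```

step_arm(
  motion=[
    [0,0,3,0,0.3,0],
    [0,0,2.5,0,0,0],
    [0,0,1,0,0,0],
    [-5,0,0,0,0,0],
    [-5,0,0,0,0,0],
    [-3,0,0,0,0,0],
    [0,0,0,0,0,0],
  ],
)

```text
clock: 15.0
position: [0.4832, 0.0947, -0.0393]
ee_rot: [-0.114, 0.994, 0.0, 0.002]
ft_force: [0.1, -0.4, -0.1]
grip_width: 0.586
```

```bash
python3 - <<'E'
from h import *
delta((.4876,.0961,-.042),.219)
E
```

```text
t 15.0 p [ 0.4832  0.0947 -0.0393] F [ 0.1 -0.4 -0.1] g 0.586 | d [-4.6  0.4  2.7] w [-0.    0.23  0.5 ]
```

step_arm(
  motion=[
    [-1,0,1.5,0,0.2,0],
    [-1,0,0.7,0,0,0],
    [-1,0,0,0,0,0],
    [-1,0,0,0,0,0],
  ],
)

```text
clock: 15.5
position: [0.4863, 0.0954, -0.0419]
ee_rot: [-0.114, 0.994, -0.0, -0.001]
ft_force: [-4.2, -1.2, 2.1]
grip_width: 0.583
```

step_arm(
  motion=[
    [-1,0,0,0,0,0],
    [-1.5,0,0,0,0,0],
  ],
)

```text
clock: 15.75
position: [0.4861, 0.0953, -0.0424]
ee_rot: [-0.114, 0.994, -0.0, -0.004]
ft_force: [-10.0, -1.9, 9.7]
grip_width: 0.584
```

```bash
python3 - <<'E'
from h import *
delta((.4876,.0961,-.042),.219)
E
```

```text
t 15.75 p [ 0.4861  0.0953 -0.0424] F [-10.   -1.9   9.7] g 0.584 | d [-1.6  0.4 -0.4] w [ 0.02 -0.41  0.49]
```

step_arm(
  motion=[
    [-2.5,0,-1.5,0,-0.3,0],
    [-3.5,0,-3,0,-0.4,0],
    [-3.5,0,-3.5,0,-0.4,0],
    [-3.5,0,-4,0,-0.4,0],
  ],
)

```text
clock: 16.25
position: [0.4863, 0.0952, -0.0354]
ee_rot: [-0.114, 0.994, -0.0, -0.003]
ft_force: [-9.0, -1.9, -1.1]
grip_width: 0.589
```

```bash
cat >> h.py <<'E'
def st(save=None):
    o=manip.get_obs(); R=Ro.from_quat(o["ee_rot"])
    tip=o["position"]+R.apply([-.011,0,-.0424]); b=toB(tip); th=np.arcsin(np.clip(tip[2]/.09,-1,1))
    F=o["ft_force"]; c,s=np.cos(TH),np.sin(TH); f=F[0]*c+F[1]*s
    xp=-.1-.01*np.sin(th)-.09*np.cos(th)
    w=np.degrees((R.inv()*qyaw(TH)).as_rotvec())
    print("t",round(o["clock"],2),"tip B",b.round(4),"z",tip[2].round(4),"th(z)",th.round(3),"x expected",xp.round(4),"Ffwd",f.round(1),"Fz",F[2].round(1),"w",w.round(2))
    if save:
        a=manip.camera("scene"); cv2.imwrite(save,cv2.resize(a[190:330,270:410],None,fx=3,fy=3))
E
python3 -c "
from h import *
st('pics/d1.png')"
```

```text
t 16.25 tip B [-0.1908  0.0054] z 0.007 th(z) 0.077 x expected -0.1905 Ffwd -9.1 Fz -1.1 w [-0.   -0.3   0.51]
```

View pics/d1.png

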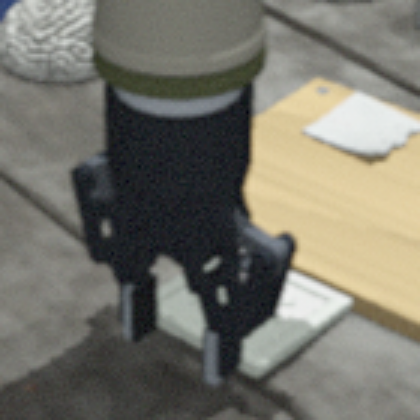

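step_arm(
  motion=[
    [-3.5,0,-4,0,-0.4,0],
    [-3.5,0,-4,0,-0.4,0],
    [-3.5,0,-4,0,-0.3,0],
    [-3.3,0,-3.5,0,-0.3,0],
  ],
)

```text
clock: 16.8
position: [0.487, 0.0954, -0.0246]
ee_rot: [-0.114, 0.993, -0.0, -0.003]
ft_force: [-9.3, -1.8, 0.2]
grip_width: 0.586
```

```bash
python3 -c "
from h import *
st('pics/d2.png')"
```

```text
t 16.8 tip B [-0.1901  0.0054] z 0.0177 th(z) 0.198 x expected -0.1902 Ffwd -9.4 Fz 0.2 w [-0.   -0.31  0.53]
```

View pics/d2.png

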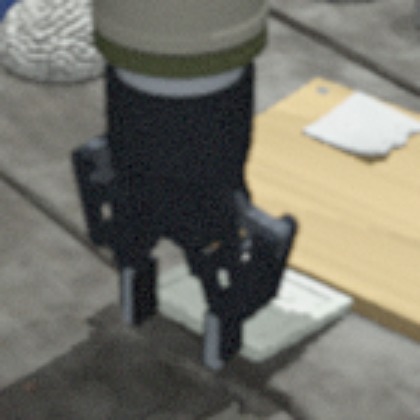

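step_arm(
  motion=[
    [-3.8,0,-4.6,0,-0.3,0],
    [-4,0,-4.6,0,-0.3,0],
    [-4.2,0,-4.6,0,-0.3,0],
    [-4.2,0,-4.5,0,-0.3,0],
  ],
)

```text
clock: 17.35
position: [0.4896, 0.0959, -0.0111]
ee_rot: [-0.114, 0.993, -0.001, -0.006]
ft_force: [-10.5, -2.3, 3.0]
grip_width: 0.59
```

```bash
python3 -c "
from h import *
st('pics/d3.png')"
```

```text
t 17.35 tip B [-0.1872  0.0054] z 0.0312 th(z) 0.354 x expected -0.1879 Ffwd -10.8 Fz 3.0 w [ 0.   -0.64  0.52]
```

View pics/d3.png

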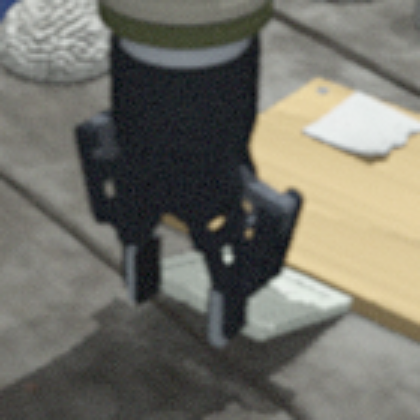

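step_arm(
  motion=[
    [-4,0,-4.2,0,-0.5,0],
    [-4,0,-4.2,0,-0.4,0],
    [-4,0,-4,0,-0.3,0],
  ],
)

```text
clock: 17.77
position: [0.493, 0.0968, -0.0013]
ee_rot: [-0.114, 0.993, -0.0, -0.003]
ft_force: [-10.0, -2.3, 2.7]
grip_width: 0.585
```

```bash
python3 -c "
from h import *
st('pics/d4.png')"
```

```text
t 17.77 tip B [-0.1838  0.0055] z 0.041 th(z) 0.473 x expected -0.1847 Ffwd -10.2 Fz 2.7 w [ 0.02 -0.4   0.53]
```

View pics/d4.png

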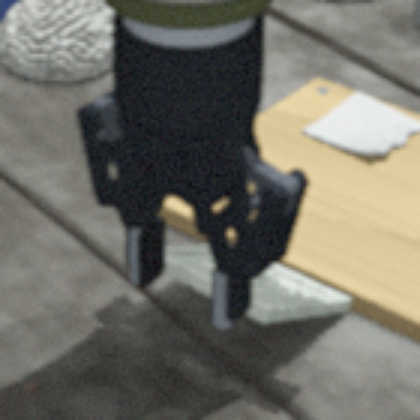

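step_arm(
  motion=[
    [-4.1,0,-3.5,0,-0.4,0],
    [-4.1,0,-3.4,0,-0.4,0],
    [-4.2,0,-3.2,0,-0.3,0],
  ],
)

```text
clock: 18.2
position: [0.4967, 0.0977, 0.0064]
ee_rot: [-0.114, 0.994, 0.0, -0.003]
ft_force: [-11.8, -2.3, 6.9]
grip_width: 0.587
```

```bash
python3 -c "
from h import *
st('pics/d5.png')"
```

```text
t 18.2 tip B [-0.1801  0.0055] z 0.0487 th(z) 0.572 x expected -0.1811 Ffwd -12.0 Fz 6.9 w [ 0.06 -0.29  0.51]
```

View pics/d5.png

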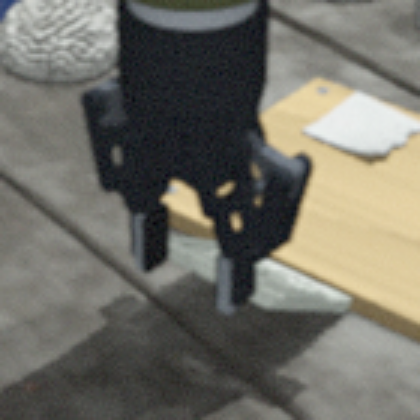

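step_arm(
  motion=[
    [-4.2,0,-3.6,0,-0.3,0],
    [-4.2,0,-3.5,0,-0.2,0],
    [-4.3,0,-3.3,0,-0.2,0],
  ],
)

```text
clock: 18.62
position: [0.5015, 0.0988, 0.0149]
ee_rot: [-0.114, 0.994, 0.0, -0.005]
ft_force: [-11.5, -2.5, 6.3]
grip_width: 0.584
```

```bash
python3 -c "
from h import *
st('pics/d6.png')"
```

```text
t 18.62 tip B [-0.1751  0.0056] z 0.0572 th(z) 0.688 x expected -0.1759 Ffwd -11.8 Fz 6.3 w [ 0.1  -0.51  0.5 ]
```

View pics/d6.png

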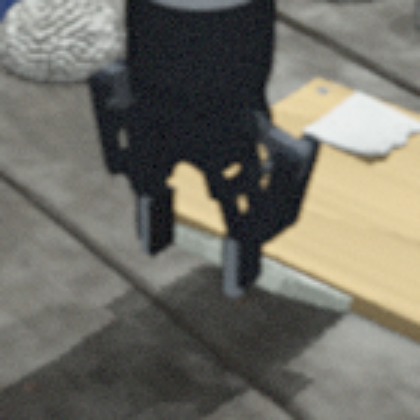

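step_arm(
  motion=[
    [-4.2,0,-3,0,-0.4,0],
    [-4.2,0,-2.8,0,-0.3,0],
    [-4.2,0,-2.6,0,-0.2,0],
  ],
)

```text
clock: 19.05
position: [0.5154, 0.102, 0.0242]
ee_rot: [-0.114, 0.994, 0.001, 0.005]
ft_force: [-0.1, 0.6, 1.0]
grip_width: 0.585
```

```bash
python3 -c "
from h import *
st('pics/d7.png')"
```

```text
t 19.05 tip B [-0.1616  0.0057] z 0.0667 th(z) 0.835 x expected -0.1678 Ffwd 0.0 Fz 1.0 w [0.11 0.54 0.5 ]
```

View pics/d7.png

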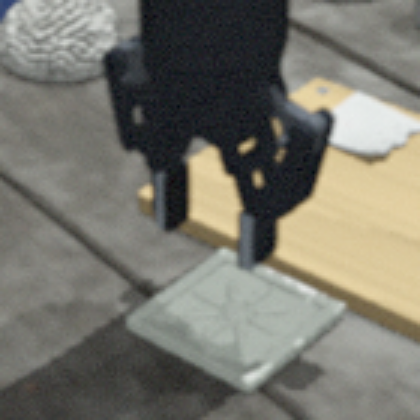

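The tile slipped again at about 0.75 rad. Each row re-zeroes the press and the arm is stiff in z, so I'll try tilting the tool along with the tile. First I need to back off and check that the arm can tilt that far.

step_arm(
  motion=[
    [30,0,-15,0,0,0],
    [25,0,0,0,0,0],
    [0,0,0,0,-10,0],
    [0,0,0,0,-10,0],
    [0,0,0,0,-10,0],
    [0,0,0,0,-10,0],
  ],
)

```text
clock: 19.85
position: [0.4591, 0.1059, 0.0698]
ee_rot: [-0.111, 0.971, 0.062, 0.204]
ft_force: [-0.9, 0.6, 0.4]
grip_width: 0.585
```

```bash
python3 -c "
from h import *
o=manip.get_obs();print(o['joint_pos'].round(2),Ro.from_quat(o['ee_rot']).as_matrix()[:,2].round(2))
st('pics/e1.png')
b=manip.camera('top');cv2.imwrite('pics/e1t.png',cv2.resize(b[190:330,300:440],None,fx=3,fy=3))"
```

```text
[-0.35 -0.21  0.06  2.38 -0.08  0.54  1.57] [ 0.38  0.17 -0.91]
t 19.85 tip B [-0.2337  0.0183] z 0.1128 th(z) 1.571 x expected -0.11 Ffwd -0.7 Fz 0.4 w [ 4.56 24.24  0.53]
```

View pics/e1.png

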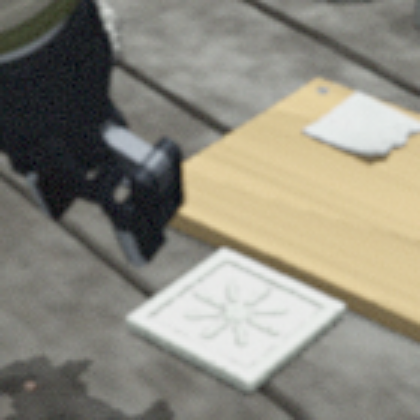

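View pics/e1t.png

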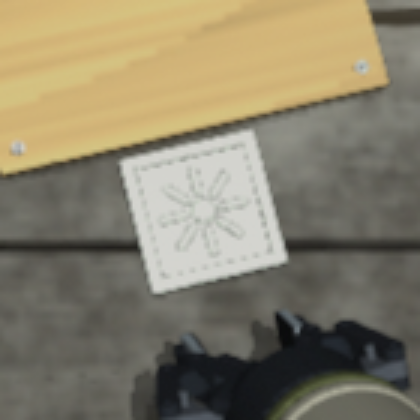

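step_arm(
  motion=[
    [0,0,0,0,9,0],
    [0,0,0,2,9,0],
    [0,0,0,2,6,0],
    [0,0,0,0,0,0],
  ],
)

```text
clock: 20.45
position: [0.4612, 0.0988, 0.0686]
ee_rot: [-0.112, 0.994, -0.005, -0.004]
ft_force: [0.5, 0.3, -1.1]
grip_width: 0.583
```

```bash
python3 - <<'E'
from h import *
delta((.468,.0909,-.034),.219); print(manip.get_obs()['joint_pos'].round(2))
E
```

```text
t 20.45 p [0.4612 0.0988 0.0686] F [ 0.5  0.3 -1.1] g 0.583 | d [ -5.7  -8.4 102.6] w [-0.5  -0.49  0.31]
[-0.39  0.12  0.08  2.   -0.    1.04  1.48]
```

step_arm(
  motion=[
    [2,-8,30,-0.5,-0.5,0.3],
    [0,0,30,0,0,0],
    [0,0,30,0,0,0],
    [0,0,11,0,0,0],
    [-3,0,3,0,0,0],
    [-3,0,1.5,0,0,0],
  ],
)

```text
clock: 21.2
position: [0.4681, 0.089, -0.0394]
ee_rot: [-0.11, 0.994, -0.004, 0.005]
ft_force: [-0.3, -0.0, -0.0]
grip_width: 0.587
```

```bash
python3 - <<'E'
from h import *
delta((.484,.095,-.0415),.219); st()
E
```

```text
t 21.2 p [ 0.4681  0.089  -0.0394] F [-0.3 -0.  -0. ] g 0.587 | d [-16.8   2.4   2.2] w [-0.51  0.47  0.07]
t 21.2 tip B [-0.2105  0.0037] z 0.0031 th(z) 0.034 x expected -0.1903 Ffwd -0.3 Fz -0.0 w [-0.51  0.47  0.07]
```

step_arm(
  motion=[
    [-4,1,0.8,-0.5,0.4,0],
    [-4,1,0.8,0,0,0],
    [-4,0,0.5,0,0,0],
    [-3,0,0,0,0,0],
    [-1.5,0,0,0,0,0],
    [-1.5,0,0,0,0,0],
  ],
)

```text
clock: 21.95
position: [0.4862, 0.0952, -0.0401]
ee_rot: [-0.11, 0.994, 0.0, 0.0]
ft_force: [-9.9, -2.6, 7.5]
grip_width: 0.585
```

step_arm(
  motion=[
    [-1.5,0,0.2,0,0,0],
    [-2,0,0,0,0,0],
  ],
)

```text
clock: 22.2
position: [0.4859, 0.0951, -0.0411]
ee_rot: [-0.11, 0.994, -0.0, -0.004]
ft_force: [-10.0, -2.2, 8.5]
grip_width: 0.587
```

```bash
python3 - <<'E'
from h import *
st(); print(manip.get_obs()['joint_pos'].round(2))
E
```

```text
t 22.2 tip B [-0.1912  0.0053] z 0.0012 th(z) 0.014 x expected -0.1901 Ffwd -10.2 Fz 8.5 w [ 0.03 -0.44  0.05]
[-0.35  0.33  0.08  2.02 -0.04  0.81  1.53]
```

step_arm(
  motion=[
    [-3,0,-2.5,0,-0.5,0],
    [-5.5,0,-5.5,0,-3,0],
    [-5.5,0,-5.5,0,-3,0],
  ],
)

```text
clock: 22.58
position: [0.4909, 0.0955, -0.0313]
ee_rot: [-0.11, 0.993, 0.004, 0.045]
ft_force: [-7.3, -1.1, 0.5]
grip_width: 0.583
```

```bash
python3 - <<'E'
from h import *
st('pics/f1.png'); print(manip.get_obs()['joint_pos'].round(2))
E
```

```text
t 22.57 tip B [-0.1904  0.0046] z 0.0119 th(z) 0.133 x expected -0.1905 Ffwd -7.4 Fz 0.5 w [-0.06  5.18  0.11]
[-0.36  0.25  0.08  2.1  -0.02  0.7   1.52]
```

View pics/f1.png

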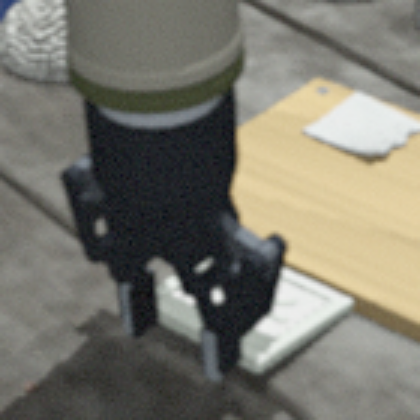

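step_arm(
  motion=[
    [-6.2,0,-6,0,-3.8,0],
    [-6.2,0,-6,0,-3.8,0],
    [-6.2,0,-6,0,-3.8,0],
  ],
)

```text
clock: 23.0
position: [0.5027, 0.0981, -0.0118]
ee_rot: [-0.109, 0.983, 0.015, 0.144]
ft_force: [0.1, -0.4, -0.1]
grip_width: 0.583
```

```bash
python3 - <<'E'
from h import *
st('pics/f2.png'); print(manip.get_obs()['joint_pos'].round(2))
E
```

```text
t 23.0 tip B [-0.187   0.0046] z 0.0319 th(z) 0.363 x expected -0.1877 Ffwd 0.0 Fz -0.1 w [-0.06 16.62  0.15]
[-0.38  0.12  0.08  2.24  0.03  0.49  1.47]
```

View pics/f2.png

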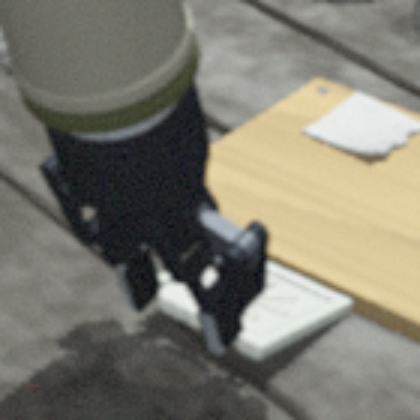

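Force is down to zero, so the tile slipped again. All three slips came when the forward press per row was under about 2 mm. I'll retry with the tool vertical and a press of 4 to 5 mm.

step_arm(
  motion=[
    [35,0,0,0,0,0],
    [0,0,0,0,8,0],
    [0,0,0,0,8,0],
    [0,0,10,0,0.6,0],
    [0,0,0,0,0,0],
  ],
)

```text
clock: 23.68
position: [0.4595, 0.0877, -0.037]
ee_rot: [-0.11, 0.994, -0.001, -0.008]
ft_force: [-0.6, -0.8, 0.0]
grip_width: 0.584
```

```bash
python3 - <<'E'
from h import *
delta((.4684,.0912,-.0405),.219); st('pics/f3.png')
b=manip.camera('top');cv2.imwrite('pics/f3t.png',cv2.resize(b[190:330,300:440],None,fx=3,fy=3))
E
```

```text
t 23.68 p [ 0.4595  0.0877 -0.037 ] F [-0.6 -0.8  0. ] g 0.584 | d [-9.5  1.4  3.3] w [-0.07 -0.93  0.12]
t 23.68 tip B [-0.2182  0.0039] z 0.0052 th(z) 0.058 x expected -0.1904 Ffwd -0.7 Fz 0.0 w [-0.07 -0.93  0.12]
```

View pics/f3.png

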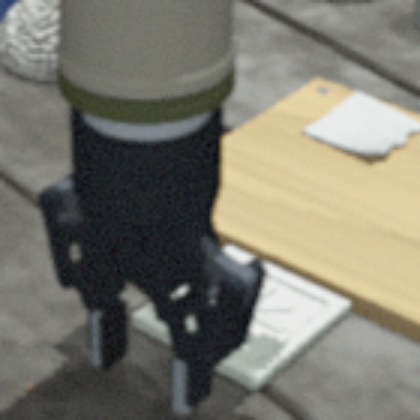

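View pics/f3t.png

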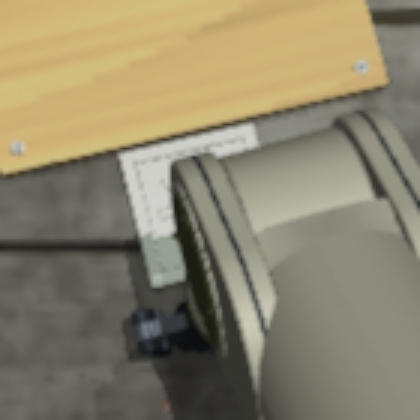

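step_arm(
  motion=[
    [-6,0.5,2,0,-0.9,0],
    [-6,0.5,1,0,0,0],
    [-6,0,0.5,0,0,0],
    [-4,0,0.2,0,0,0],
    [-3,0,0,0,0,0],
    [-2,0,0,0,0,0],
  ],
)

```text
clock: 24.52
position: [0.4865, 0.095, -0.0395]
ee_rot: [-0.11, 0.994, -0.0, 0.002]
ft_force: [-8.4, -0.8, 6.8]
grip_width: 0.584
```

```bash
python3 - <<'E'
from h import *
st()
E
```

```text
t 24.52 tip B [-0.1911  0.0051] z 0.0029 th(z) 0.032 x expected -0.1903 Ffwd -8.4 Fz 6.8 w [-0.05  0.17  0.13]
```

step_arm(
  motion=[
    [1,0,1.5,0,0,0],
    [-2,0,0.3,0,0,0],
    [-4,0,-2,0,-0.3,0],
    [-4.5,0,-3.5,0,-0.5,0],
    [-4.5,0,-4,0,-0.5,0],
  ],
)

```text
clock: 25.15
position: [0.4867, 0.0943, -0.0373]
ee_rot: [-0.111, 0.994, -0.001, -0.0]
ft_force: [-11.3, -1.7, -0.6]
grip_width: 0.587
```

```bash
python3 - <<'E'
from h import *
st()
E
```

```text
t 25.15 tip B [-0.1908  0.0045] z 0.0051 th(z) 0.056 x expected -0.1904 Ffwd -11.4 Fz -0.6 w [-0.14 -0.07  0.22]
```

step_arm(
  motion=[
    [-4.6,0,-5,0,-0.5,0],
    [-4.8,0,-5,0,-0.5,0],
    [-5,0,-5,0,-0.5,0],
    [-5,0,-5,0,-0.5,0],
  ],
)

```text
clock: 25.65
position: [0.4877, 0.0945, -0.0244]
ee_rot: [-0.112, 0.994, -0.002, -0.001]
ft_force: [-12.5, -1.9, 1.1]
grip_width: 0.586
```

```bash
python3 - <<'E'
from h import *
st('pics/g1.png')
E
```

```text
t 25.65 tip B [-0.1898  0.0045] z 0.0179 th(z) 0.201 x expected -0.1902 Ffwd -12.6 Fz 1.1 w [-0.21 -0.08  0.32]
```

View pics/g1.png

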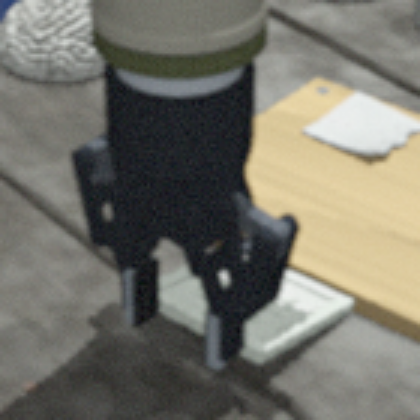

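step_arm(
  motion=[
    [-5,0,-5,0,-0.5,0],
    [-5.3,0,-5,0,-0.5,0],
    [-5.6,0,-5,0,-0.5,0],
    [-6,0,-5,0,-0.5,0],
  ],
)

```text
clock: 26.2
position: [0.4904, 0.0951, -0.0112]
ee_rot: [-0.113, 0.994, -0.002, -0.002]
ft_force: [-16.7, -2.7, 4.5]
grip_width: 0.586
```

```bash
python3 - <<'E'
from h import *
st()
E
```

```text
t 26.2 tip B [-0.187   0.0046] z 0.0312 th(z) 0.354 x expected -0.1879 Ffwd -16.9 Fz 4.5 w [-0.26 -0.22  0.38]
```

step_arm(
  motion=[
    [-5.5,0,-4.5,0,-0.5,0],
    [-5.7,0,-4.5,0,-0.5,0],
    [-6,0,-4.3,0,-0.5,0],
    [-6.2,0,-4.2,0,-0.5,0],
  ],
)

```text
clock: 26.7
position: [0.494, 0.0959, -0.0003]
ee_rot: [-0.113, 0.994, -0.003, -0.004]
ft_force: [-17.7, -4.1, 8.1]
grip_width: 0.586
```

```bash
python3 - <<'E'
from h import *
st('pics/g2.png')
E
```

```text
t 26.7 tip B [-0.1831  0.0046] z 0.042 th(z) 0.485 x expected -0.1843 Ffwd -18.2 Fz 8.1 w [-0.3  -0.45  0.41]
```

View pics/g2.png

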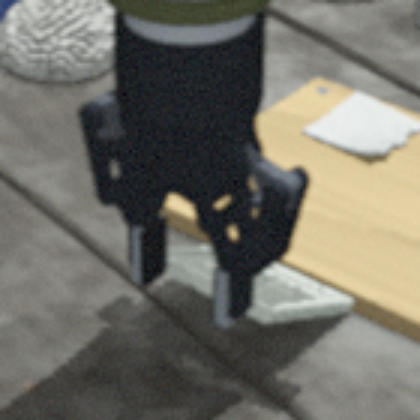

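step_arm(
  motion=[
    [-6,0,-4.2,0,-0.5,0],
    [-6.2,0,-4.1,0,-0.5,0],
    [-6.4,0,-4,0,-0.5,0],
  ],
)

```text
clock: 27.12
position: [0.4976, 0.0967, 0.0075]
ee_rot: [-0.113, 0.994, -0.003, -0.006]
ft_force: [-19.6, -3.5, 9.8]
grip_width: 0.582
```

```bash
python3 - <<'E'
from h import *
st()
E
```

```text
t 27.12 tip B [-0.1792  0.0047] z 0.0498 th(z) 0.586 x expected -0.1805 Ffwd -19.8 Fz 9.8 w [-0.32 -0.68  0.44]
```

step_arm(
  motion=[
    [-6.4,0,-4,0,-0.7,0],
    [-6.6,0,-3.9,0,-0.6,0],
    [-6.8,0,-3.8,0,-0.6,0],
  ],
)

```text
clock: 27.5
position: [0.5024, 0.0979, 0.0152]
ee_rot: [-0.113, 0.994, -0.003, -0.004]
ft_force: [-20.5, -4.4, 13.2]
grip_width: 0.586
```

```bash
python3 - <<'E'
from h import *
st('pics/g3.png')
E
```

```text
t 27.5 tip B [-0.1745  0.0048] z 0.0575 th(z) 0.693 x expected -0.1756 Ffwd -21.0 Fz 13.2 w [-0.32 -0.5   0.45]
```

View pics/g3.png

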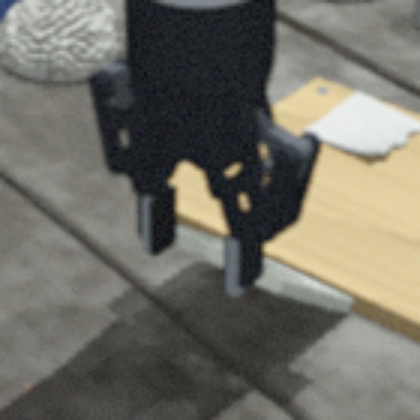

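step_arm(
  motion=[
    [-6.5,0,-3.4,0,-0.6,0],
    [-6.6,0,-3.3,0,-0.6,0],
  ],
)

```text
clock: 27.8
position: [0.509, 0.0995, 0.0209]
ee_rot: [-0.113, 0.994, -0.003, 0.0]
ft_force: [-20.3, -4.1, 16.9]
grip_width: 0.588
```

```bash
python3 - <<'E'
from h import *
st()
E
```

```text
t 27.8 tip B [-0.1679  0.0049] z 0.0633 th(z) 0.78 x expected -0.171 Ffwd -20.7 Fz 16.9 w [-0.32 -0.03  0.47]
```

```bash
python3 - <<'E'
from h import *
a=manip.camera("scene"); cv2.imwrite("pics/g4.png",cv2.resize(a[240:310,290:400],None,fx=7,fy=7,interpolation=cv2.INTER_CUBIC)); st()
E
```

```text
t 27.85 tip B [-0.1676  0.0049] z 0.0637 th(z) 0.786 x expected -0.1707 Ffwd -18.7 Fz 15.6 w [-0.32  0.01  0.47]
```

View pics/g4.png

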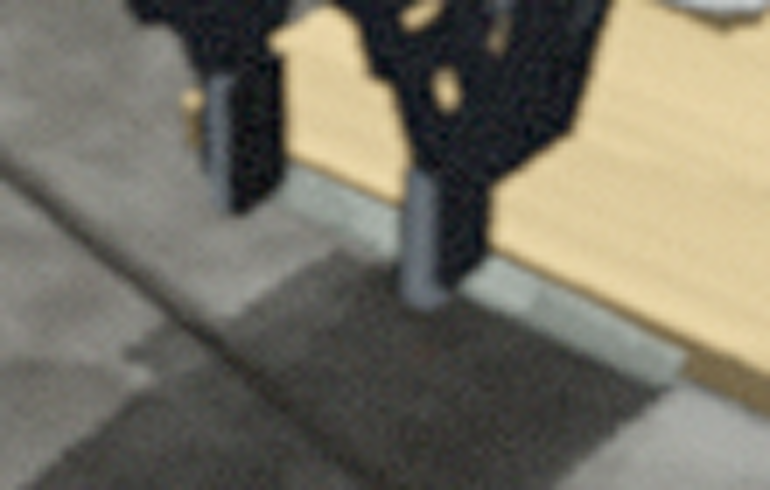

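The fingertips have crept up to about mid-thickness on the tile's side, because the press resets at the start of every row. I'll finish the arc in two long rows so there are fewer resets.

step_arm(
  motion=[
    [-39,0,-22.5,0,-0.5,0],
    [-40,0,-2.5,0,-0.5,0],
    [-8,0,0,0,0,0],
  ],
)

```text
clock: 28.22
position: [0.591, 0.1187, 0.0483]
ee_rot: [-0.113, 0.994, -0.002, 0.004]
ft_force: [-0.0, -0.6, -0.4]
grip_width: 0.584
```

```bash
python3 - <<'E'
from h import *
st('pics/g5.png')
E
```

```text
t 28.23 tip B [-0.0841  0.0058] z 0.0908 th(z) 1.571 x expected -0.11 Ffwd -0.1 Fz -0.4 w [-0.27  0.49  0.48]
```

View pics/g5.png

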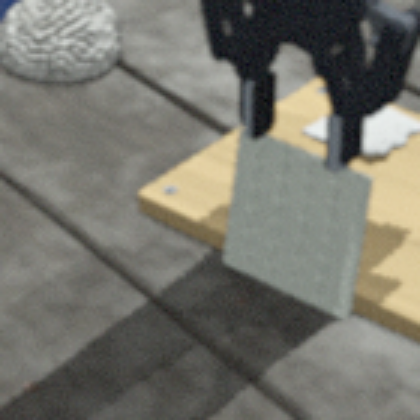

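```bash
python3 - <<'E'
from h import *
st('pics/g6.png')
E
```

```text
t 28.27 tip B [-0.0843  0.0058] z 0.0906 th(z) 1.571 x expected -0.11 Ffwd 0.2 Fz 1.2 w [-0.27  0.47  0.47]
```

View pics/g6.png

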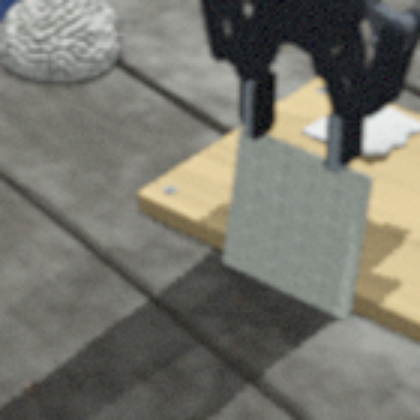

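The tile now stands upright against the board edge, back towards the robot, and is not moving. The fingertips are just above its top, so I'll lift clear, go behind it and push it over.

step_arm(
  motion=[
    [0,0,-8,0,0,0],
    [0,0,-12,0,-0.5,0],
  ],
)

```text
clock: 28.58
position: [0.5872, 0.1178, 0.0672]
ee_rot: [-0.113, 0.994, -0.002, 0.007]
ft_force: [-0.1, -0.2, -0.1]
grip_width: 0.587
```

```bash
python3 - <<'E'
from h import *
st('pics/g7.png')
E
```

```text
t 28.57 tip B [-0.0882  0.0057] z 0.1097 th(z) 1.571 x expected -0.11 Ffwd -0.1 Fz -0.1 w [-0.28  0.72  0.46]
```

View pics/g7.png

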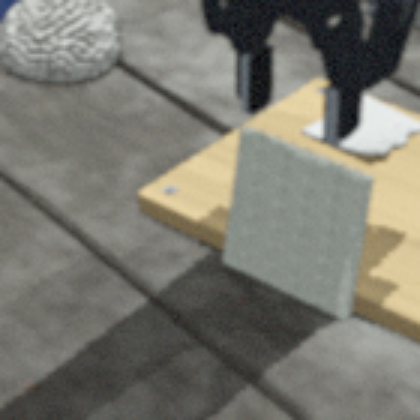

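step_arm(
  motion=[
    [30,0,0,0,-0.5,0],
    [28,0,0,0,0,0],
    [0,0,15,0,0,0],
    [0,0,15,0,0,0],
    [0,0,0,0,0,0],
  ],
)

```text
clock: 29.25
position: [0.5312, 0.1047, 0.0385]
ee_rot: [-0.113, 0.993, -0.001, 0.014]
ft_force: [-0.3, -0.7, -0.0]
grip_width: 0.587
```

```bash
python3 - <<'E'
from h import *
st('pics/g8.png')
E
```

```text
t 29.25 tip B [-0.1464  0.0051] z 0.0812 th(z) 1.124 x expected -0.1479 Ffwd -0.5 Fz -0.0 w [-0.25  1.62  0.46]
```

View pics/g8.png

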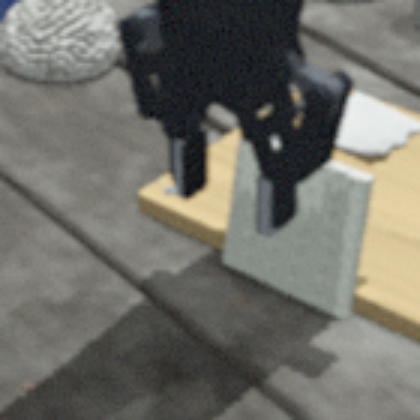

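step_arm(
  motion=[
    [-10,0,1,0,1,0],
    [-10,0,1,0,0.6,0],
    [-8,0,0,0,0,0],
    [-8,0,0,0,0,0],
    [-8,0,0,0,0,0],
    [-8,0,0,0,0,0],
  ],
)

```text
clock: 30.05
position: [0.5862, 0.1173, 0.0379]
ee_rot: [-0.113, 0.994, -0.002, 0.001]
ft_force: [-0.1, -0.3, -0.5]
grip_width: 0.587
```

```bash
python3 - <<'E'
from h import *
st('pics/g9.png')
E
```

```text
t 30.05 tip B [-0.0888  0.0055] z 0.0803 th(z) 1.103 x expected -0.1495 Ffwd -0.2 Fz -0.5 w [-0.26  0.09  0.45]
```

View pics/g9.png

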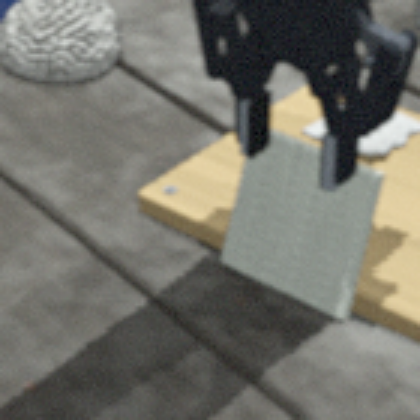

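Tipping forward; the push continues.

step_arm(
  motion=[
    [-8,0,0,0,0,0],
    [-8,0,1,0,0,0],
    [-8,0,1,0,0,0],
    [0,0,0,0,0,0],
    [0,0,0,0,0,0],
  ],
)

```text
clock: 30.72
position: [0.612, 0.1233, 0.0357]
ee_rot: [-0.113, 0.994, -0.002, 0.001]
ft_force: [0.0, 0.1, 0.1]
grip_width: 0.583
```

```bash
python3 - <<'E'
from h import *
st('pics/g10.png')
E
```

```text
t 30.73 tip B [-0.0624  0.0057] z 0.0781 th(z) 1.051 x expected -0.1534 Ffwd 0.0 Fz 0.1 w [-0.26  0.1   0.45]
```

View pics/g10.png

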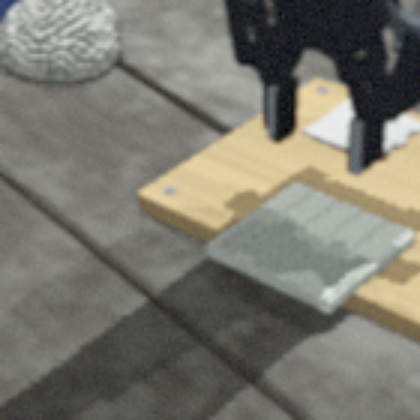

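The tile lies face down on the board with a small overhang. Next I go back behind it and push it fully on.

step_arm(
  motion=[
    [45,0,0,0,0,0],
    [45,0,0,0,0,0],
    [0,0,0,0,0,0],
  ],
)

```text
clock: 31.15
position: [0.521, 0.1022, 0.0348]
ee_rot: [-0.113, 0.994, -0.002, 0.001]
ft_force: [0.3, 0.3, 0.2]
grip_width: 0.587
```

```bash
python3 - <<'E'
from h import *
st('pics/h1.png')
b=manip.camera('top');cv2.imwrite('pics/h1t.png',cv2.resize(b[110:300,270:440],None,fx=3,fy=3))
print("petal/cuff near pts B",toB(cast("top",[[304,181],[334,179],[370,161],[384,155]],.015)).round(3).tolist())
E
```

```text
t 31.15 tip B [-0.1557  0.0049] z 0.0772 th(z) 1.032 x expected -0.1548 Ffwd 0.4 Fz 0.2 w [-0.27  0.05  0.45]
petal/cuff near pts B [[0.029, 0.091], [0.02, 0.033], [0.04, -0.046], [0.046, -0.076]]
```

View pics/h1t.png

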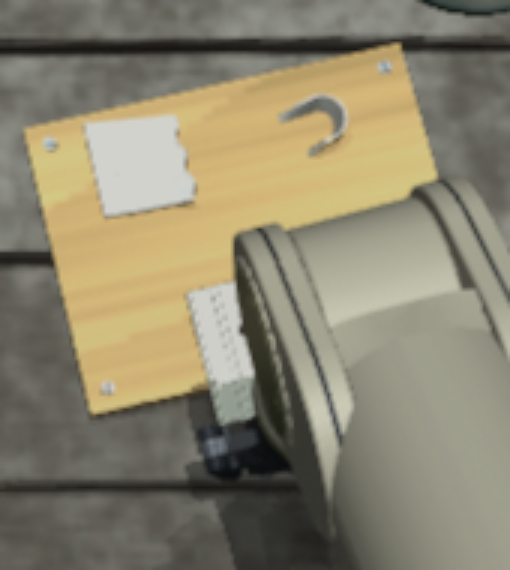

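View pics/h1.png

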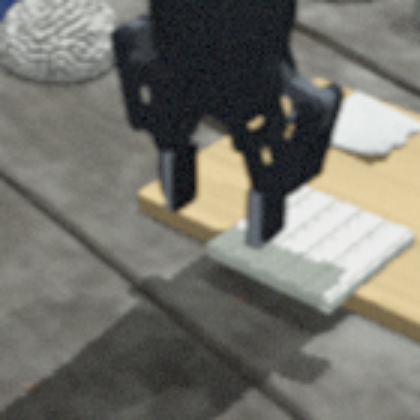

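```bash
python3 - <<'E'
from h import *
print(toB(cast("top",[[344,250.7],[332.7,207.3]],.025)).round(4))
delta(np.r_[fromB([-.140-.011,.005]),-.0225],.219)
E
```

```text
[[-0.1263  0.0473]
 [-0.0382  0.0489]]
t 31.25 p [0.5242 0.1031 0.0356] F [-0.7  0.   0.2] g 0.584 | d [-12.2   0.3  58.1] w [-0.27  0.23  0.47]
```

step_arm(
  motion=[
    [2,0,20,0,0,0],
    [0,0,20,0,0,0],
    [0,0,13,0,0,0],
    [0,0,3,0,0,0],
    [0,0,0,0,0,0],
  ],
)

```text
clock: 31.88
position: [0.5279, 0.1041, -0.0203]
ee_rot: [-0.114, 0.994, -0.002, 0.005]
ft_force: [0.7, 0.9, 0.6]
grip_width: 0.587
```

```bash
python3 - <<'E'
from h import *
delta(np.r_[fromB([-.140-.011,.005]),-.0225],.219)
st('pics/h2.png')
E
```

```text
t 31.88 p [ 0.5279  0.1041 -0.0203] F [0.7 0.9 0.6] g 0.587 | d [-8.5 -0.   2.3] w [-0.26  0.55  0.49]
t 31.88 tip B [-0.1489  0.0053] z 0.0222 th(z) 0.249 x expected -0.1897 Ffwd 0.9 Fz 0.6 w [-0.26  0.55  0.49]
```

View pics/h2.png

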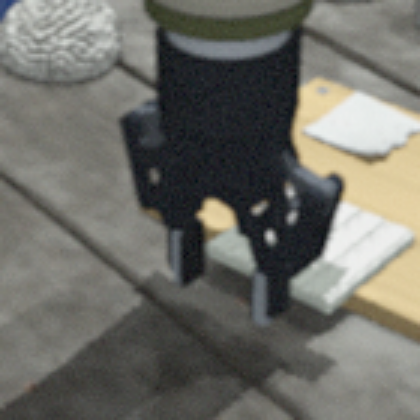

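step_arm(
  motion=[
    [-6,0,2,0,0.5,0],
    [-6,0,0.5,0,0,0],
    [-6,0,0,0,0,0],
    [-6,0,0,0,0,0],
    [-6,0,0,0,0,0],
    [0,0,0,0,0,0],
  ],
)

```text
clock: 32.67
position: [0.5605, 0.1117, -0.0214]
ee_rot: [-0.113, 0.994, -0.002, 0.002]
ft_force: [-0.3, -0.7, -0.6]
grip_width: 0.582
```

```bash
python3 - <<'E'
from h import *
st('pics/h3.png')
E
```

```text
t 32.67 tip B [-0.1152  0.0056] z 0.021 th(z) 0.236 x expected -0.1898 Ffwd -0.5 Fz -0.6 w [-0.25  0.15  0.48]
```

View pics/h3.png

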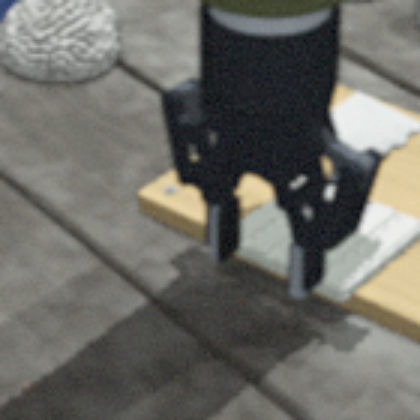

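step_arm(
  motion=[
    [-6,0,0.8,0,0,0],
    [-6,0,0,0,0,0],
    [-6,0,0,0,0,0],
    [-4,0,0,0,0,0],
    [-3,0,0,0,0,0],
    [0,0,0,0,0,0],
  ],
)

```text
clock: 33.48
position: [0.5859, 0.1176, -0.0224]
ee_rot: [-0.113, 0.994, -0.002, 0.001]
ft_force: [-0.6, 0.4, -0.0]
grip_width: 0.584
```

```bash
python3 - <<'E'
from h import *
st('pics/h4.png')
E
```

```text
t 33.48 tip B [-0.0891  0.0058] z 0.0201 th(z) 0.225 x expected -0.19 Ffwd -0.5 Fz -0.0 w [-0.25  0.09  0.49]
```

View pics/h4.png

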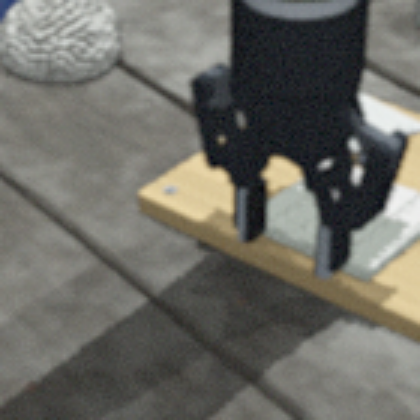

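The tile is fully on the board. I'll pull back, lift, move the arm out of the view and check.

step_arm(
  motion=[
    [15,0,0,0,0,0],
    [30,0,-10,0,0,0],
    [20,0,-40,0,0,0],
    [0,0,-50,0,0,0],
    [0,0,-50,0,0,0],
    [0,50,0,0,0,0],
    [0,50,0,0,0,0],
    [0,50,0,0,0,0],
    [0,50,0,0,0,0],
    [0,0,0,0,0,0],
  ],
)

```text
clock: 34.78
position: [0.4746, 0.3036, 0.1333]
ee_rot: [-0.112, 0.994, -0.0, 0.004]
ft_force: [-0.4, -0.4, 0.7]
grip_width: 0.582
```

```bash
python3 - <<'E'
from h import *
st()
a=manip.camera("scene");b=manip.camera('top');cv2.imwrite('pics/i1t.png',b);cv2.imwrite('pics/i1.png',a)
cv2.imwrite('pics/i1c.png',np.hstack([cv2.resize(a[190:330,270:500],None,fx=1.7,fy=1.7*2)[:476],cv2.resize(b[110:250,270:400],None,fx=3,fy=3.4)[:476]]))
# change vs start
d=cv2.absdiff(b,cv2.imread('pics/top0.png')).max(2)>40
cs,_=cv2.findContours(cv2.morphologyEx(d.astype(np.uint8),cv2.MORPH_OPEN,np.ones((3,3))),0,2)
print([cv2.boundingRect(c) for c in cs if cv2.contourArea(c)>25])
E
```

```text
t 34.77 tip B [-0.1576  0.2114] z 0.1758 th(z) 1.571 x expected -0.11 Ffwd -0.4 Fz 0.7 w [-0.1   0.49  0.32]
[(0, 471, 10, 9), (306, 447, 8, 10), (280, 409, 11, 9), (246, 349, 30, 48), (350, 258, 48, 48), (160, 193, 315, 287), (327, 180, 56, 53)]
```

View pics/i1t.png

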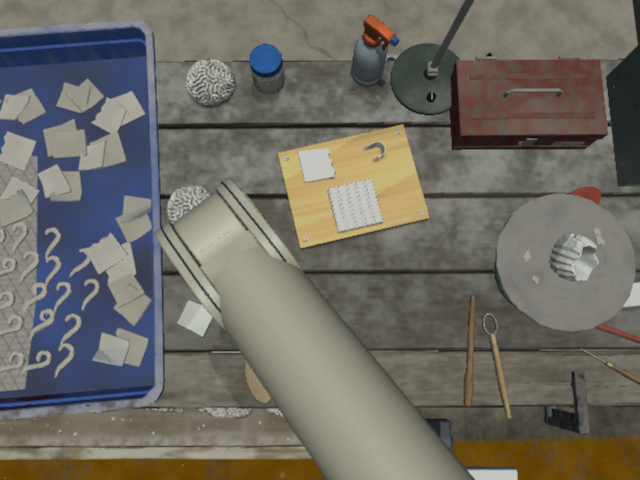

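View pics/i1.png

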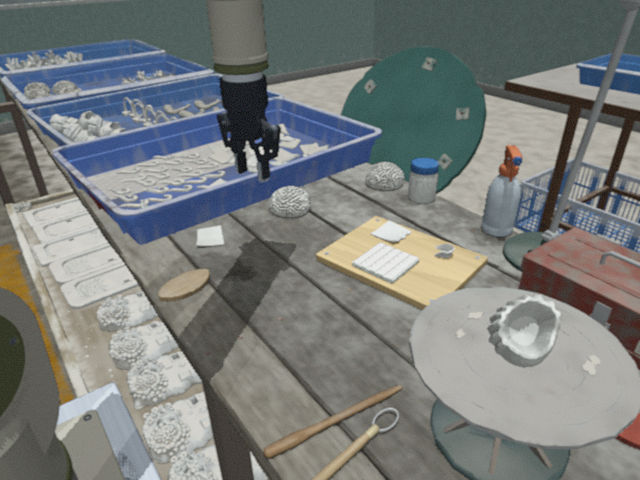

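The ribbed back faces up and the tile, about (355,204) in the top view, sits inside the board outline. The petals, cuff, dome and rib look as they did. Last, a margin measurement.

```bash
python3 - <<'E'
from h import *
b=cv2.imread('pics/i1t.png'); tile("top",b,(325,176,390,238),z=.025,v=120,s=60)
print(manip.get_obs()['position'])
E
```

```text
top [[372.0, 179.0], [383.0, 221.0], [339.0, 232.0], [328.0, 188.0]] 2026.5
[[0.6935, 0.0958, 0.025], [0.609, 0.0766, 0.025], [0.5878, 0.1617, 0.025], [0.6757, 0.1821, 0.025]] c [0.6415 0.1291 0.025 ] inB [[0.0003, -0.0391], [-0.0864, -0.0395], [-0.0886, 0.0482], [0.0017, 0.049]] cB [-0.0432  0.0047] sides [0.087 0.088 0.09  0.088]
[0.47655693 0.29917169 0.13334163]
```

```bash
python3 -c "
from workcell import manip
print(manip.hand_in())"
```

```text
the job is handed in; nothing more can be done
None
```

The tile lies face down and fully on the ware board. I handed the job in at about 35 s, with the arm raised clear of everything.

**How it went:** I pushed the tile square against the front edge and dragged its near side up with the fingertips until it stood upright. Then I pushed its back so it fell onto the board, and pushed it on from behind. Three earlier drags slipped (at tilts of about 0.35 to 0.8 rad), and each time the tile dropped back flat, face up, in front of the board. The fourth worked with a stronger press and two long final moves.

**Last checks:**
- **Tile position:** the top view shows the ribbed back up. The near side is about 11 to 13 mm inside the front edge, and the petal and cuff were left well clear.
- **Other pieces:** the petals, cuff, dome and rib look unmoved by eye. The arm partly hid the dome and rib in the last top view, but the scene camera shows both.

**What disagreed:**
- **Fingertip height:** the fingertips, opened to 50 mm, were about 42 mm above the reported TCP. I set heights from the pictures and contact force instead.
- **Forces:** finding the worktop gave one fingertip contact of about 72 N vertically (about 77 N in all), below the 120 N wrist limit. It was the tips on bare worktop, not the gripper body. The hardest reading on the tile was about 27 N.

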